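# Read in the solder-paste jars at the isolated code reader

### The job

Turn the red isolator handle off (pointer at the white square) before touching any jar, then stand every jar on the bench upright on the middle of its own reader bay, with its yellow mark facing straight at the reader block. Turn the isolator on (pointer at the green square) and leave it on for about two seconds so that all jars are read, turn it off again, and only then move all the jars, upright, into the blue tray. Never touch a jar while the isolator is not off, leave the other things on the bench where they are, and if a jar gets knocked out of place put it right.

Things in the scene. Friction and masses are not known exactly. Their poses are not given: they have to be found in the camera images.
- handle (a joint): angle of the red isolator handle: 0 = on (pointer at the green square), 1.05 = off (pointer at the white square); it grows counter-clockwise seen from above, about a vertical axis, between hard stops at 0 and 1.05. A spring detent pulls it to the nearer end from the midpoint at 0.52 (under 0.2 N m to overcome), so let go past the midpoint it snaps home.
- handle_grip (a point): point on the red handle's turning axis, 104 mm above the table, at the height to grip. The grip is an upright bar 66 mm long (along this point's x, x towards the pointer end), 16 mm thick (its y) and 32 mm high: its top is 118 mm and its underside 86 mm above the table, on a 34 mm round boss. Pinch the bar across its 16 mm from above and turn.
- handle_pointer (a point): the pointer end of the handle's bar, 33 mm from the axis at the height of handle_grip; a white line on top of the bar runs from the axis towards it.
- isolator_box: fixed grey isolator enclosure 120 x 120 x 70 mm with a yellow 4 mm plate on top (top at 74 mm), the red handle in its middle; origin: centre of the underside, z up. The pointer lies 0.525 rad to the +y side of the box's +x axis when off (white square there), 0.525 rad to the -y side when on (green square).
- reader: fixed code reader; origin on the table under the middle bay, z up. Its +x points from the bays to the reader: a grey block 50 x 335 x 70 mm high whose front with three dark red windows lies at x = 85 mm. The three bays lie in a row along its y on a grey printed strip, flat on the table (nothing to catch on).
- tray: fixed blue open tray 150 (its x) x 310 (its y) x 20 mm high, walls 4 mm, inner floor about 4 mm above the table; origin: centre of the underside, z up. Where the jars go after reading; room for all in a row along y.
- bay0 (a point): centre of bay 0, a white disc 60 mm across with a black rim printed flat at table height, at y = -105 mm, x = 0 in the reader's frame; a red tick on the strip points from it to its reader window. Its axes are those of the reader.
- bay1 (a point): centre of bay 1, a white disc 60 mm across with a black rim printed flat at table height, at y = 0 mm, x = 0 in the reader's frame; a red tick on the strip points from it to its reader window. Its axes are those of the reader.
- bay2 (a point): centre of bay 2, a white disc 60 mm across with a black rim printed flat at table height, at y = 105 mm, x = 0 in the reader's frame; a red tick on the strip points from it to its reader window. Its axes are those of the reader.
- jar_red: loose white paste jar with a red lid, a plain upright cylinder 48 mm across (lid 49 mm) and 55 mm high, about 0.2 kg; origin: centre of the underside, z up. Its +x axis points out through the yellow code mark on its side. May be absent.
- jar_red_mark (a point): middle of the yellow code mark (14 mm wide, with black bars) on the side of the red-lidded jar, 24.5 mm from its axis, 27.5 mm up; a yellow stripe 10 mm wide on the lid runs from its centre to the mark's side.
- jar_blue: loose white paste jar with a blue lid, a plain upright cylinder 48 mm across (lid 49 mm) and 55 mm high, about 0.2 kg; origin: centre of the underside, z up. Its +x axis points out through the yellow code mark on its side. May be absent.
- jar_blue_mark (a point): middle of the yellow code mark (14 mm wide, with black bars) on the side of the blue-lidded jar, 24.5 mm from its axis, 27.5 mm up; a yellow stripe 10 mm wide on the lid runs from its centre to the mark's side.
- jar_black: loose white paste jar with a black lid, a plain upright cylinder 48 mm across (lid 49 mm) and 55 mm high, about 0.2 kg; origin: centre of the underside, z up. Its +x axis points out through the yellow code mark on its side. May be absent.
- jar_black_mark (a point): middle of the yellow code mark (14 mm wide, with black bars) on the side of the black-lidded jar, 24.5 mm from its axis, 27.5 mm up; a yellow stripe 10 mm wide on the lid runs from its centre to the mark's side.
- spool: bystander, loose: aluminium solder spool 50 mm across, 30 mm high, standing; origin at its underside or handle. Leave it alone.
- flux_tin: bystander, loose: round flux tin 60 mm across, 20 mm high; origin at its underside or handle. Leave it alone.
- board: bystander, loose: yellow circuit board 100 x 70 x 5 mm; origin at its underside or handle. Leave it alone.
- screwdriver: bystander, loose: screwdriver lying down; origin at its underside or handle. Leave it alone.
- solvent: bystander, loose: amber solvent bottle 48 mm across, 110 mm high; origin at its underside or handle. Leave it alone.
- brush: bystander, loose: brush lying down; origin at its underside or handle. Leave it alone.
Mind the look-alikes: they are no part of the job. What is shaped like the isolator_box but pink is not meant. Leave any turquoise look-alike of the jar_blue alone.

How it is judged:
On the way, in this order (a step that is already met when the one before it is completed fails the run):
1. the isolator is turned off (value of joint handle above 0.93 rad), for 0.2 s.
2. with the isolator off, every jar present stands released on a bay, mark facing the reader (value of joint handle above 0.93 rad and (horizontal distance between jar_red and bay0 below 0.014 m or horizontal distance between jar_red and bay1 below 0.014 m or horizontal distance between jar_red and bay2 below 0.014 m) and angle between the x axis of each of jar_red, jar_blue, jar_black and the x axis of reader, either way round below 0.25 rad and x of each of jar_red_mark, jar_blue_mark, jar_black_mark in the frame of reader above 0.005 m and angle between each of jar_red, jar_blue, jar_black's own z axis and vertical below 0.1 rad and height (world z) of each of jar_red, jar_blue, jar_black below 0.01 m and contact force between the fingers and jar_red below 0.2 N and (horizontal distance between jar_blue and bay0 below 0.014 m or horizontal distance between jar_blue and bay1 below 0.014 m or horizontal distance between jar_blue and bay2 below 0.014 m) and contact force between the fingers and jar_blue below 0.2 N and (horizontal distance between jar_black and bay0 below 0.014 m or horizontal distance between jar_black and bay1 below 0.014 m or horizontal distance between jar_black and bay2 below 0.014 m) and contact force between the fingers and jar_black below 0.2 N), for 0.2 s.
3. the isolator is on for a second while every jar stands on a bay, mark facing the reader (value of joint handle below 0.12 rad and (horizontal distance between jar_red and bay0 below 0.014 m or horizontal distance between jar_red and bay1 below 0.014 m or horizontal distance between jar_red and bay2 below 0.014 m) and angle between the x axis of each of jar_red, jar_blue, jar_black and the x axis of reader, either way round below 0.25 rad and x of each of jar_red_mark, jar_blue_mark, jar_black_mark in the frame of reader above 0.005 m and angle between each of jar_red, jar_blue, jar_black's own z axis and vertical below 0.1 rad and height (world z) of each of jar_red, jar_blue, jar_black below 0.01 m and contact force between the fingers and jar_red below 0.2 N and (horizontal distance between jar_blue and bay0 below 0.014 m or horizontal distance between jar_blue and bay1 below 0.014 m or horizontal distance between jar_blue and bay2 below 0.014 m) and contact force between the fingers and jar_blue below 0.2 N and (horizontal distance between jar_black and bay0 below 0.014 m or horizontal distance between jar_black and bay1 below 0.014 m or horizontal distance between jar_black and bay2 below 0.014 m) and contact force between the fingers and jar_black below 0.2 N), for 1 s.
4. the isolator is off again (value of joint handle above 0.93 rad), for 0.2 s.
At the end, for the whole second after the job is handed in: Isolator off (handle above 0.93 rad) and every jar present standing upright (within 0.1 rad) and at rest on the tray floor, its axis within 55 mm (tray x) and 135 mm (tray y) of the middle. In the bays before: within 14 mm of the bay centre, mark within 0.25 rad of facing the reader (value of joint handle above 0.93 rad and x of jar_red in the frame of tray between -0.055 and 0.055 m and y of jar_red in the frame of tray between -0.135 and 0.135 m and height (world z) of each of jar_red, jar_blue, jar_black below 0.012 m and angle between each of jar_red, jar_blue, jar_black's own z axis and vertical below 0.1 rad and linear speed of each of jar_red, jar_blue, jar_black below 0.02 m/s and x of jar_blue in the frame of tray between -0.055 and 0.055 m and y of jar_blue in the frame of tray between -0.135 and 0.135 m and x of jar_black in the frame of tray between -0.055 and 0.055 m and y of jar_black in the frame of tray between -0.135 and 0.135 m); the robot touches nothing.
It fails at once if a jar is touched by the fingers while the isolator is not off (handle below 0.75 rad) (value of joint handle below 0.75 rad and (contact force between the fingers and jar_red above 0.5 N or contact force between the fingers and jar_blue above 0.5 N or contact force between the fingers and jar_black above 0.5 N)).
It fails at once if a bystander is moved by more than 40 mm (distance of any of spool, flux_tin, board, screwdriver, solvent, brush from where it was at the start of the episode above 0.04 m).
Of jar_red, jar_blue, jar_black only 2 to 3 are there at a start; the rules pass over those that are not, and their reading is None.
At some moment in a run one of jar_red, jar_blue, jar_black may be knocked a few centimetres aside while the robot is not near it.
It also fails if it takes over 210 s, if anything falls off the work surface, if the arm or the gripper's body presses on something with over 40 N, if the wrist force passes 120 N, or if a joint passes its speed limit or range.

### The arm

A 6-joint arm with a two-finger parallel gripper is mounted at the origin on the work surface. World frame = base frame: x ahead of the robot, y to its left, z up, the work surface at z = 0. Lengths are in m, angles in rad, forces in N, time in s.
With the tool pointing down it reaches from about 0.3 to 0.75 m from the base axis. Payload 8.5 kg.
Tool frame: the origin (TCP) lies on the mounting face of the last link; the fingertips stand 173 mm ahead of it and the grasp point (between the pads) lies 155 mm ahead of it; z points along the fingers, x is the direction in which the jaws open and shut, and the axes are right-handed (so a half turn about z gives the same grasp; the last joint's range is limited). The gripper opens to 85 mm and grips with 20 to 120 N. Pads are 22 mm wide; open, the fingers measure 114 mm over their backs; the gripper's body (76 mm by 85 mm) begins 54 mm behind the grasp point. The pads swing forward as they close: fully open they stand 13 mm farther back than shut.
Start: joints at [1.06, 0.381, 1.297, -0, 1.464, -0.215], TCP at [0.16, 0.526, 0.405] pointing down, gripper open.
Joint ranges: [-3.11, 3.11], [-0.89, 2.33], [0.22, 2.48], [-1.42, 4.56], [0.17, 2.85], [-2.88, 2.88]. Speed limits (rad/s): [2.39, 2.39, 3.14, 3.14, 3.14, 3.14].

### API

Orientations are given as [roll, pitch, yaw] about the fixed x, y, z axes, in that order (R = Rz(yaw) Ry(pitch) Rx(roll)).
In Python, from station import status, camera, camera_model, finish_job gives the robot as it stands.
- The arm moves only by the tool servo_tool, never from a script. Its argument "series" is one flat list of numbers, 7 for each row, row after row: the shift along the tool's x, y, z in m, then the turn, a rotation vector about the tool's x, y, z in units of 6 degrees (1.0 is 6 degrees), then the finger opening in m, from 0 to 0.0854. In form: [tx, ty, tz, rx, ry, rz, jaw, tx, ty, tz, rx, ry, rz, jaw, ...]. A call has 1 to 5 rows; each row is the pose to reach, as a shift and turn from the pose commanded when the call began, along the tool's axes at that moment; what a row does not reach only later rows make up. A row lasts 1/12 s, in which the tool goes at most 41.7 mm and 7.16 degrees, less where a joint would pass 70% of its speed; a pose out of reach is approached as far as the arm can. A call with a gripper value outside its range is refused whole. The fingers move at their own pace and stop on an object; "force" is the grip in N (left out, the last holds). Time passes only in rows, so rows that repeat a pose let the fingers close. It gives the time, the measured TCP pose, the force and the opening at its end, in the units of the state.
- status.observe(): the state, without advancing time (a new reading comes with each control period).
- camera(name): name is "side" or "top"; returns the picture (384x512x3 uint8, red, green, blue); there is no depth.
- camera_model(name): a dict with "intrinsics" (3x3 intrinsics, pixels), "dist" ([k1, k2, p1, p2, k3] as OpenCV has them; the pictures are not rectified), "R" (3x3) and "t" (3): a world point X has camera coordinates R X + t. Camera axes: x right, y down, z forward; pixel columns grow to the right and rows downward; lengths in m; the calibration is good to about 2 mm. A picture is of the moment at which its call begins. camera_model takes no time and is no camera call.
- finish_job(): hands the job in, once; it reports no verdict.
The state is a dict: "t": time; "joint_positions": joint angles; "dq": joint speeds; "tau": joint torques, N m; "tool_pos": TCP position; "tcp_rot": TCP orientation; "ft_force": force on the tool from outside, world axes, zero at the start; "ft_torque": the same for the moment, N m; "gripper_width": finger opening in m.
Only numpy, scipy, OpenCV 4.12 (cv2) and the standard library are available. Lean on these libraries where they do the work, as an engineer would, in place of code of your own. Each camera call takes 0.05 s, during which the arm holds its last target.

## Working session

There is one attempt and no reset: what is moved stays moved. The work goes in short steps, Python scripts to look and compute and a tool call to move; the robot and the scene stay as the last step left them, time stands still between calls to the robot, and variables do not carry over. Pictures are saved under pics/ and viewed, and the job is handed in when it is done.

Besides the shell and the picture viewer there is one more tool, called after "Call:" as name(argument=value, ...) on one line, values as JSON. servo_tool: Moves the arm, as the interface text tells. Its arguments: {"type":"object","properties":{"series":{"type":"array"},"force":{"type":"number"}},"required":["series"]}

```bash
ls; mkdir -p pics; python3 - <<'E'
from station import status, camera, camera_model, finish_job
import cv2, numpy as np
print(status.observe())
for n in ("top","side"):
    im=camera(n); cv2.imwrite(f"pics/{n}0.png",cv2.resize(im[:,:,::-1],None,fx=1.5,fy=1.5,interpolation=cv2.INTER_CUBIC)); np.save(f"pics/{n}0.npy",im)
    m=camera_model(n); print(n,m)
E
```

```text
pics
{'t': 0.0, 'joint_positions': array([ 1.05970719e+00,  3.81197523e-01,  1.29825653e+00, -2.06485230e-05,
        1.46361378e+00, -2.15293742e-01]), 'dq': array([ 0.00173626,  0.00087385, -0.00123099,  0.00204521, -0.00120395,
       -0.00033453]), 'tau': array([-6.45391701e-04, -4.48460948e+01, -2.31276923e+01, -1.94927816e-04,
        4.69539940e-03, -1.17362418e-05]), 'tool_pos': array([0.16030321, 0.52607286, 0.4041122 ]), 'tcp_rot': array([-3.14129756e+00,  1.44550928e-03,  1.27500337e+00]), 'ft_force': array([ 0.17936455,  1.00825034, -0.6510652 ]), 'ft_torque': array([0.03583388, 0.01914361, 0.00608615]), 'gripper_width': 0.08514445246466659}
top {'intrinsics': array([[431.13974922,   0.        , 254.96277898],
       [  0.        , 431.13974922, 188.90879273],
       [  0.        ,   0.        ,   1.        ]]), 'dist': array([-0.01776466,  0.        ,  0.        ,  0.        ,  0.        ]), 'R': array([[ 0.02915747, -0.99956261, -0.00494245],
       [-0.99890277, -0.02895623, -0.03680757],
       [ 0.03664836,  0.00601025, -0.99931015]]), 't': array([0.01273389, 0.51582802, 1.37178048])}
side {'intrinsics': array([[421.5336466 ,   0.        , 257.73295345],
       [  0.        , 421.5336466 , 186.96720055],
       [  0.        ,   0.        ,   1.        ]]), 'dist': array([-0.01946582,  0.        ,  0.        ,  0.        ,  0.        ]), 'R': array([[ 9.81156004e-01, -1.93215001e-01, -9.27197969e-04],
       [-1.42627729e-01, -7.21017199e-01, -6.78079295e-01],
       [ 1.30346566e-01,  6.65433815e-01, -7.34988170e-01]]), 't': array([-0.48276838,  0.16344992,  1.35220109])}
```

View pics/top0.png

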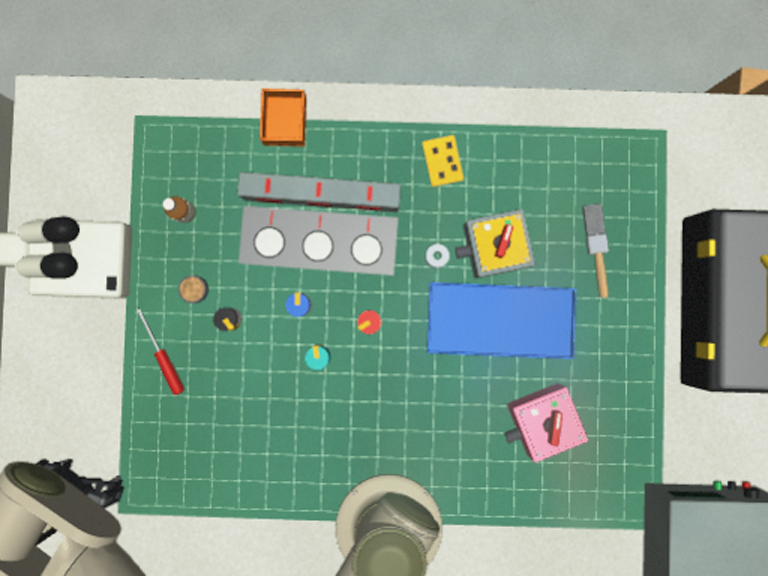

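View pics/side0.png

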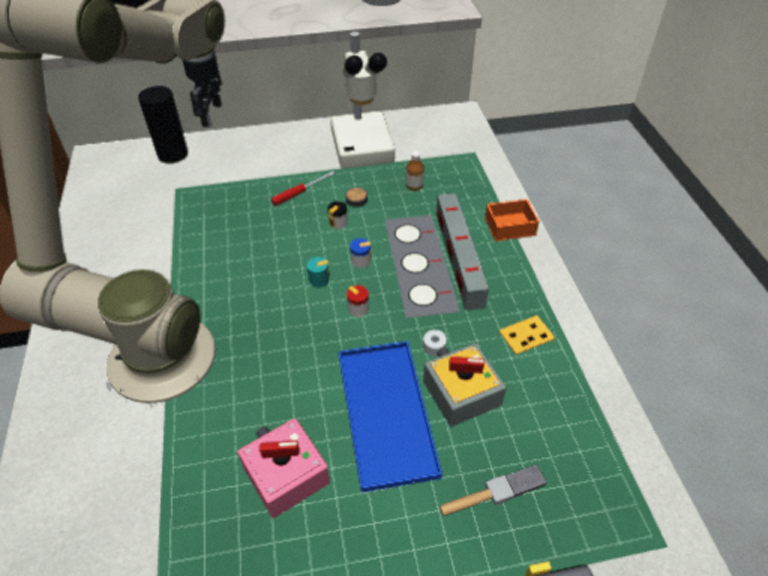

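```bash
cat > h.py <<'E'
import cv2, numpy as np
from station import status, camera, camera_model, finish_job
M={n:camera_model(n) for n in("top","side")}
def ray(n,uv,z):
    m=M[n]; uv=np.asarray(uv,float).reshape(-1,1,2)
    p=cv2.undistortPoints(uv,m["intrinsics"],m["dist"]).reshape(-1,2)
    d=np.c_[p,np.ones(len(p))]@m["R"]; c=-m["R"].T@m["t"]
    return (c+d*((z-c[2])/d[:,2])[:,None])[:,:2]
def proj(n,X):
    m=M[n]; return cv2.projectPoints(np.asarray(X,float).reshape(-1,1,3),cv2.Rodrigues(m["R"])[0],m["t"],m["intrinsics"],m["dist"])[0].reshape(-1,2)
def hsv(im): return cv2.cvtColor(im,cv2.COLOR_RGB2HSV)
def snap(n,name,f=1.5,crop=None):
    im=camera(n); o=im[:,:,::-1]
    if crop: x0,y0,x1,y1=crop; o=o[y0:y1,x0:x1]
    cv2.imwrite(f"pics/{name}.png",cv2.resize(o,None,fx=f,fy=f,interpolation=cv2.INTER_CUBIC)); return im
def blobs(mask,amin=8):
    k,l,s,c=cv2.connectedComponentsWithStats(mask.astype(np.uint8),connectivity=8)
    return [(int(s[i,4]),c[i].round(1),l==i) for i in range(1,k) if s[i,4]>=amin]
E
python3 - <<'E'
from h import *
im=np.load("pics/top0.npy"); H=hsv(im).astype(int); h,s,v=H[...,0],H[...,1],H[...,2]
cv2.imwrite("pics/c1.png",cv2.resize(im[110:260,135:275,::-1],None,fx=5,fy=5,interpolation=cv2.INTER_NEAREST))
cv2.imwrite("pics/c2.png",cv2.resize(im[130:250,270:400,::-1],None,fx=5,fy=5,interpolation=cv2.INTER_NEAREST))
roi=np.zeros(h.shape,bool); roi[100:320,90:400]=1
for nm,m in dict(white=(s<40)&(v>190),red=((h<6)|(h>174))&(s>150)&(v>100),blue=(h>105)&(h<125)&(s>150)&(v>90),yel=(h>18)&(h<32)&(s>140)&(v>140),black=(v<60),green=(h>50)&(h<75)&(s>150)&(v>150)).items():
    print(nm,[(a,c.tolist()) for a,c,_ in blobs(m&roi)])
E
```

```text
white [(44, [112.0, 135.5]), (10, [324.2, 151.0]), (10, [338.2, 154.7]), (265, [179.1, 161.1]), (260, [211.5, 163.5]), (270, [243.8, 166.0]), (67, [396.3, 162.1]), (149, [291.3, 169.8]), (28, [98.5, 219.5]), (19, [355.9, 274.2]), (12, [371.7, 280.5]), (19, [259.2, 318.7])]
red [(19, [178.1, 123.6]), (19, [212.0, 126.0]), (17, [245.9, 128.5]), (78, [334.8, 162.8]), (130, [246.5, 213.9]), (223, [112.5, 248.0]), (35, [370.2, 291.9])]
blue [(3206, [326.8, 214.6]), (137, [198.0, 203.8]), (16, [382.0, 217.5])]
yel [(451, [295.2, 110.8]), (775, [333.6, 162.1]), (16, [197.6, 198.6]), (35, [151.6, 215.6]), (21, [242.3, 216.4]), (19, [210.2, 233.5])]
black []
green []
```

View pics/c1.png

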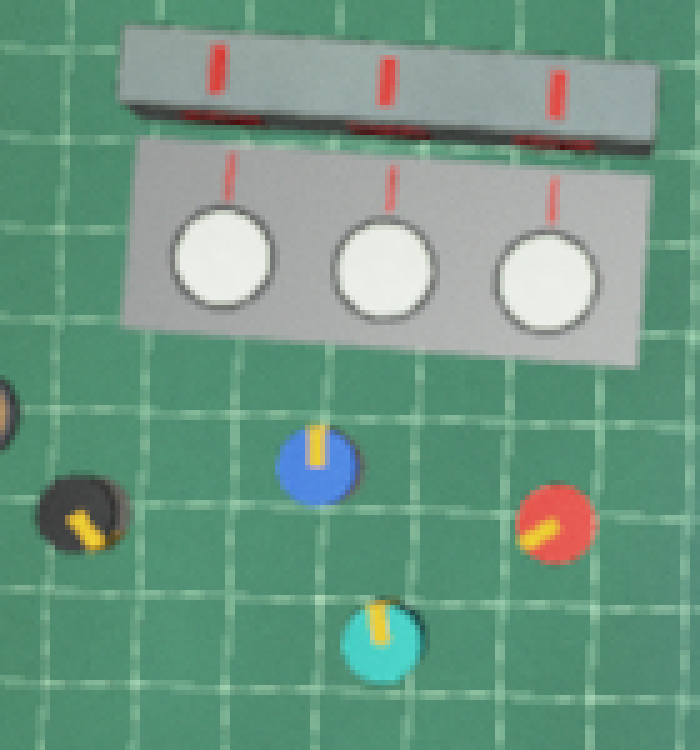

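View pics/c2.png

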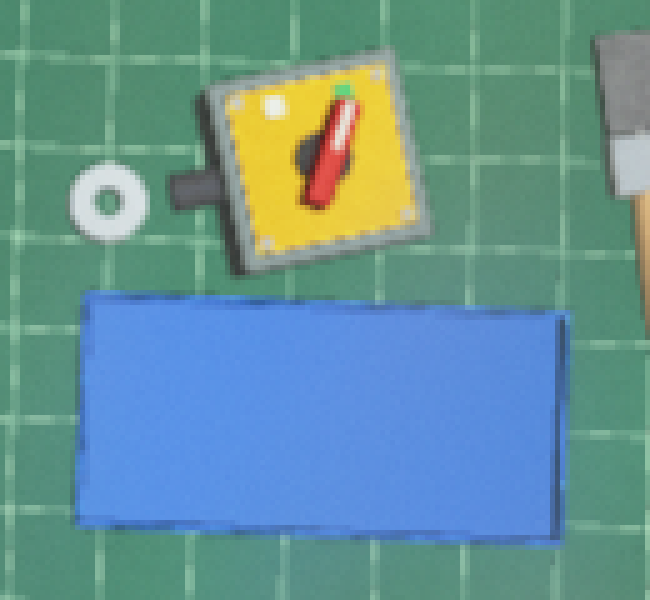

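```bash
cat >> h.py <<'E'
def masks(im):
    H=hsv(im).astype(int); h,s,v=H[...,0],H[...,1],H[...,2]
    return dict(white=(s<40)&(v>190),red=((h<6)|(h>174))&(s>130)&(v>90),blue=(h>105)&(h<125)&(s>140)&(v>80),
      yel=(h>17)&(h<33)&(s>120)&(v>110),black=(v<85)&(s<90))
def jars(im,win=None):
    m=masks(im); out={}
    ym=[b for b in blobs(m["yel"],8) if b[0]<90]
    for c in("red","blue","black"):
        best=None
        for a,ce,_ in ym:
            yy,xx=np.mgrid[:384,:512]; near=(xx-ce[0])**2+(yy-ce[1])**2<10**2
            for aa,cc,bm in blobs(m[c]&near,50):
                if aa<280 and (best is None or aa>best[0]): best=(aa,ce,bm,_)
        if best is None: out[c]=None; continue
        _,ce,bm,sm=best
        pts=np.argwhere(bm|sm)[:,::-1]
        w=ray("top",pts,0.055).astype(np.float32)
        hull=cv2.convexHull(w); (cx,cy),r=cv2.minEnclosingCircle(hull)
        sw=ray("top",np.argwhere(sm)[:,::-1],0.055).mean(0)
        d=sw-[cx,cy]; out[c]=dict(p=np.round([cx,cy],4),r=round(r,4),yaw=round(float(np.arctan2(d[1],d[0])),3),d=round(float(np.hypot(*d)),4),px=ce, cen=w.mean(0).round(4))
    return out
E
python3 - <<'E'
from h import *
im=np.load("pics/top0.npy"); m=masks(im)
for k,v in jars(im).items(): print(k,v)
W=[ (a,c) for a,c,b in blobs(m["white"],200) if 170<c[0]<250 and 150<c[1]<175]
b=ray("top",[c for a,c in W],0.0); print("bays",b.round(4)); d=b[0]-b[2]; print("spacing",np.hypot(*d), "reader yaw",np.arctan2(d[1],d[0])-np.pi/2)
mx=max(blobs(m["blue"]),key=lambda t:t[0])
w=ray("top",np.argwhere(mx[2])[:,::-1],0.012).astype(np.float32); print("tray",cv2.minAreaRect(w))
for nm,sel,z in(("plate",m["yel"],.074),("handle",m["red"]|m["white"],.118)):
    s=np.zeros_like(sel); s[145:190,312:360]=1
    if nm=="handle": s[:]=0; s[148:175,329:345]=1
    bb=max(blobs(sel&s),key=lambda t:t[0])
    w=ray("top",np.argwhere(bb[2])[:,::-1],z).astype(np.float32); print(nm,bb[0],cv2.minAreaRect(w),w.mean(0))
E
```

```text
red {'p': array([0.4334, 0.0553]), 'r': 0.0237, 'yaw': 2.193, 'd': 0.0109, 'px': array([242.3, 216.5]), 'cen': array([0.4333, 0.0548], dtype=float32)}
blue {'p': array([0.4666, 0.2026]), 'r': 0.0232, 'yaw': 0.037, 'd': 0.0121, 'px': array([198. , 198.5]), 'cen': array([0.4671, 0.2024], dtype=float32)}
black {'p': array([0.4306, 0.3494]), 'r': 0.0252, 'yaw': -2.699, 'd': 0.0103, 'px': array([151.7, 215.7]), 'cen': array([0.4308, 0.3489], dtype=float32)}
bays [[0.6067 0.1712]
 [0.5986 0.276 ]
 [0.5937 0.1707]
 [0.5886 0.066 ]]
spacing 0.012985086068524656 reader yaw -1.5376935893656505
tray ((0.4451650381088257, -0.2266790121793747), (0.31043165922164917, 0.1489095687866211), 89.27210235595703)
plate 803 ((0.6039734482765198, -0.21115000545978546), (0.0986127257347107, 0.09959111362695694), 13.010588645935059) [ 0.6016164  -0.21060953]
handle 94 ((0.6022928953170776, -0.21014168858528137), (0.01588214747607708, 0.06301650404930115), 72.92019653320312) [ 0.5988835  -0.20816766]
```

```bash
cat > plan.py <<'E'
import sys; from h import *
from scipy.spatial.transform import Rotation as R
def plan(x,y,z,yaw):
    s=status.observe(); p=s["tool_pos"]; r=R.from_euler("xyz",s["tcp_rot"])
    T=R.from_euler("xyz",[np.pi,0,yaw]); d=r.inv().apply(np.array([x,y,z])-p)
    rv=(r.inv()*T).as_rotvec()/np.radians(6)
    print("t",round(s["t"],2),"pos",p.round(4),"yaw",round(s["tcp_rot"][2],3),"w",round(s["gripper_width"],4),"q6",round(s["joint_positions"][5],2))
    print("shift",d.round(4),"turn",rv.round(2))
if __name__=="__main__": plan(*map(float,sys.argv[1:5]))
E
python3 plan.py 0.603 -0.2105 0.38 1.274
```

```text
t 0.1 pos [0.1603 0.5261 0.4042] yaw 1.275 w 0.085 q6 -0.22
shift [-0.5755  0.6382  0.0247] turn [-0.    0.01  0.01]
```

Call:
servo_tool(series=[-0.575,0.638,0.024,0,0,0,0.085,-0.575,0.638,0.024,0,0,0,0.085,-0.575,0.638,0.024,0,0,0,0.085,-0.575,0.638,0.024,0,0,0,0.085,-0.575,0.638,0.024,0,0,0,0.085])

```text
t: 0.52
tool_pos: [0.268, 0.3459, 0.3986]
tcp_rot: [-3.141, 0.0, 1.276]
ft_force: [0.2, -0.3, 0.1]
gripper_width: 0.0847
```

```bash
python3 plan.py 0.603 -0.2105 0.38 1.274
```

```text
t 0.52 pos [0.268  0.3459 0.3986] yaw 1.276 w 0.0847 q6 -0.64
shift [-0.4349  0.4824  0.0187] turn [-0.    0.    0.02]
```

Call:
servo_tool(series=[-0.435,0.482,0.019,0,0,0,0.085,-0.435,0.482,0.019,0,0,0,0.085,-0.435,0.482,0.019,0,0,0,0.085,-0.435,0.482,0.019,0,0,0,0.085,-0.435,0.482,0.019,0,0,0,0.085])

```text
t: 0.93
tool_pos: [0.3753, 0.1671, 0.3928]
tcp_rot: [-3.142, -0.0, 1.275]
ft_force: [1.0, 1.2, 0.5]
gripper_width: 0.085
```

Call:
servo_tool(series=[-0.295,0.327,0.013,0,0,0,0.085,-0.295,0.327,0.013,0,0,0,0.085,-0.295,0.327,0.013,0,0,0,0.085,-0.295,0.327,0.013,0,0,0,0.085,-0.295,0.327,0.013,0,0,0,0.085])

```text
t: 1.35
tool_pos: [0.4827, -0.0115, 0.3864]
tcp_rot: [-3.141, -0.0, 1.274]
ft_force: [1.2, 0.9, 0.5]
gripper_width: 0.0852
```

```bash
python3 plan.py 0.603 -0.2105 0.33 1.274
```

```text
t 1.35 pos [ 0.4827 -0.0115  0.3864] yaw 1.274 w 0.0852 q6 -1.54
shift [-0.1552  0.1732  0.0563] turn [-0. -0.  0.]
```

Call:
servo_tool(series=[-0.155,0.173,0.056,0,0,0,0.085,-0.155,0.173,0.056,0,0,0,0.085,-0.155,0.173,0.056,0,0,0,0.085,-0.155,0.173,0.056,0,0,0,0.085,-0.155,0.173,0.056,0,0,0,0.085])

```text
t: 1.77
tool_pos: [0.5876, -0.1846, 0.3369]
tcp_rot: [-3.141, -0.0, 1.275]
ft_force: [0.2, 0.2, 0.2]
gripper_width: 0.0847
```

Call:
servo_tool(series=[0,0,0,0,0,0,0.06,0,0,0,0,0,0,0.06,0,0,0,0,0,0,0.06])

```text
t: 2.02
tool_pos: [0.5868, -0.1824, 0.3374]
tcp_rot: [-3.14, -0.0, 1.275]
ft_force: [-0.2, 1.4, 0.2]
gripper_width: 0.0599
```

```bash
python3 plan.py 0.603 -0.2105 0.260 1.273; python3 -c "
from h import *
snap('side','s1',4,(260,200,400,300)); snap('top','t1',4,(260,110,400,220))"
```

```text
t 2.02 pos [ 0.5868 -0.1824  0.3374] yaw 1.275 w 0.0599 q6 -1.77
shift [-0.0222  0.0237  0.0774] turn [-0.01 -0.    0.02]
```

View pics/s1.png

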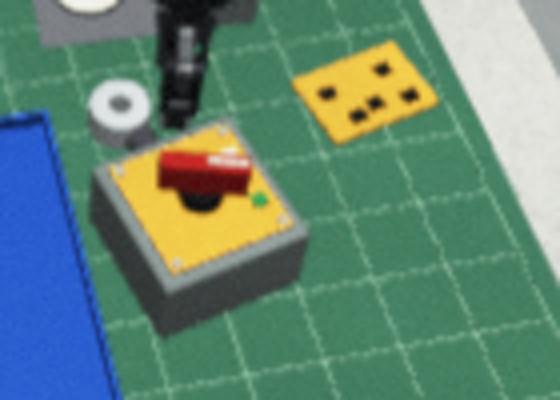

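Call:
servo_tool(series=[-0.022,0.024,0,0,0,6,0.06,-0.022,0.024,0,0,0,6,0.06,-0.022,0.024,0,0,0,6,0.06,-0.022,0.024,0,0,0,6,0.06,-0.022,0.024,0,0,0,6,0.06])

```text
t: 2.53
tool_pos: [0.6033, -0.2095, 0.3386]
tcp_rot: [3.141, -0.0, 0.645]
ft_force: [-0.6, 0.4, 0.4]
gripper_width: 0.0602
```

Call:
servo_tool(series=[0,0,0,0,0,6,0.06,0,0,0,0,0,6,0.06,0,0,0,0,0,6,0.06,0,0,0,0,0,6,0.06,0,0,0,0,0,6,0.06])

```text
t: 2.95
tool_pos: [0.6033, -0.2094, 0.3388]
tcp_rot: [3.141, -0.001, 0.02]
ft_force: [-0.4, -0.2, -0.7]
gripper_width: 0.0599
```

Call:
servo_tool(series=[0,0,0,0,0,6,0.06,0,0,0,0,0,6,0.06,0,0,0,0,0,6,0.06,0,0,0,0,0,6,0.06,0,0,0,0,0,6,0.06])

```text
t: 3.37
tool_pos: [0.6033, -0.2094, 0.3388]
tcp_rot: [-3.141, -0.001, -0.605]
ft_force: [-0.3, 0.1, -0.8]
gripper_width: 0.0601
```

Call:
servo_tool(series=[0,0,0,0,0,6,0.06,0,0,0,0,0,6,0.06,0,0,0,0,0,6,0.06,0,0,0,0,0,6,0.06,0,0,0,0,0,6,0.06])

```text
t: 3.78
tool_pos: [0.6033, -0.2093, 0.3388]
tcp_rot: [-3.141, -0.001, -1.23]
ft_force: [-0.9, 0.6, 0.5]
gripper_width: 0.0599
```

```bash
python3 plan.py 0.603 -0.2105 0.325 -1.868
```

```text
t 3.78 pos [ 0.6033 -0.2093  0.3388] yaw -1.23 w 0.0599 q6 0.71
shift [0.001  0.0006 0.0138] turn [-0.01 -0.    6.1 ]
```

Call:
servo_tool(series=[0,0,0,0,0,6.1,0.06,0,0,0,0,0,6.1,0.06,0,0,0,0,0,6.1,0.06,0,0,0,0,0,6.1,0.06,0,0,0,0,0,6.1,0.06])

```text
t: 4.2
tool_pos: [0.6033, -0.2094, 0.3388]
tcp_rot: [-3.141, -0.0, -1.855]
ft_force: [0.7, 0.4, -0.9]
gripper_width: 0.0598
```

Call:
servo_tool(series=[0,0,0.03,0,0,0.3,0.06,0,0,0.05,0,0,0.3,0.06,0,0,0.07,0,0,0.3,0.06,0,0,0.079,0,0,0.3,0.06,0,0,0.079,0,0,0.3,0.06])

```text
t: 4.62
tool_pos: [0.6032, -0.2097, 0.2575]
tcp_rot: [3.138, 0.001, -1.88]
ft_force: [-0.4, 0.6, 0.5]
gripper_width: 0.0603
```

```bash
python3 plan.py 0.603 -0.2105 0.26 -1.868; python3 -c "
from h import *
snap('side','s2',4,(260,200,400,300))"
```

```text
t 4.62 pos [ 0.6032 -0.2097  0.2575] yaw -1.88 w 0.0603 q6 1.36
shift [ 0.0008 -0.     -0.0025] turn [ 0.03  0.01 -0.12]
```

View pics/s2.png

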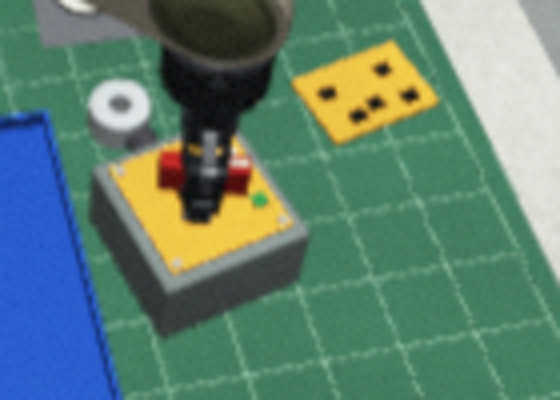

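Fingers straddle the bar in the middle. Close, then turn counter-clockwise (negative rz) about 58°.

Call:
servo_tool(series=[0,0,-0.002,0,0,0,0.01,0,0,-0.002,0,0,0,0.01,0,0,-0.002,0,0,0,0.01,0,0,-0.002,0,0,0,0.01,0,0,-0.002,0,0,0,0.01], force=40)

```text
t: 5.08
tool_pos: [0.6035, -0.211, 0.2622]
tcp_rot: [-3.14, -0.001, -1.881]
ft_force: [-1.1, -1.3, 6.8]
gripper_width: 0.0155
```

Call:
servo_tool(series=[0,0,0,0,0,-1,0.01,0,0,0,0,0,-2,0.01,0,0,0,0,0,-3,0.01,0,0,0,0,0,-4,0.01,0,0,0,0,0,-5,0.01])

```text
t: 5.5
tool_pos: [0.6035, -0.2117, 0.2622]
tcp_rot: [-3.141, -0.003, -1.353]
ft_force: [-1.1, -6.4, 5.7]
gripper_width: 0.0151
```

Call:
servo_tool(series=[0,0,0,0,0,-1,0.01,0,0,0,0,0,-2,0.01,0,0,0,0,0,-3,0.01,0,0,0,0,0,-4,0.01,0,0,0,0,0,-4.8,0.01])

```text
t: 5.92
tool_pos: [0.6037, -0.2123, 0.2622]
tcp_rot: [3.141, -0.005, -0.851]
ft_force: [-0.4, -9.8, 3.9]
gripper_width: 0.0153
```

Call:
servo_tool(series=[0,0,0,0,0,0,0.06,0,0,0,0,0,0,0.06,0,0,0,0,0,0,0.06,0,0,-0.03,0,0,0,0.06,0,0,-0.07,0,0,0,0.06])

```text
t: 6.33
tool_pos: [0.6033, -0.2103, 0.3282]
tcp_rot: [3.139, 0.008, -0.856]
ft_force: [0.6, -0.4, 0.3]
gripper_width: 0.0601
```

Call:
servo_tool(series=[0,0,-0.04,0,0,0,0.085,0.04,0,-0.04,0,0,0,0.085,0.08,0,-0.04,0,0,0,0.085,0.12,0,-0.04,0,0,0,0.085,0.15,0,-0.04,0,0,0,0.085])

```text
t: 6.75
tool_pos: [0.7029, -0.3254, 0.3705]
tcp_rot: [-3.142, 0.0, -0.857]
ft_force: [0.1, -0.1, 0.6]
gripper_width: 0.085
```

```bash
python3 -c "
from h import *
from plan import plan
snap('side','s3',1.5);im=snap('top','t3',1.5)
for k,v in jars(im).items(): print(k,v)
print(status.observe()['joint_positions'])"
```

```text
red None
blue {'p': array([0.4666, 0.2026]), 'r': 0.0232, 'yaw': 0.037, 'd': 0.0121, 'px': array([198. , 198.5]), 'cen': array([0.4672, 0.2025], dtype=float32)}
black {'p': array([ 0.6086, -0.6523]), 'r': 0.0311, 'yaw': 1.999, 'd': 0.0004, 'px': array([474.1, 164.8]), 'cen': array([ 0.6096, -0.6549], dtype=float32)}
[-5.87386352e-01  8.48753624e-01  5.29052465e-01 -8.47548078e-05
  1.76611188e+00  2.71123757e-01]
```

View pics/t3.png

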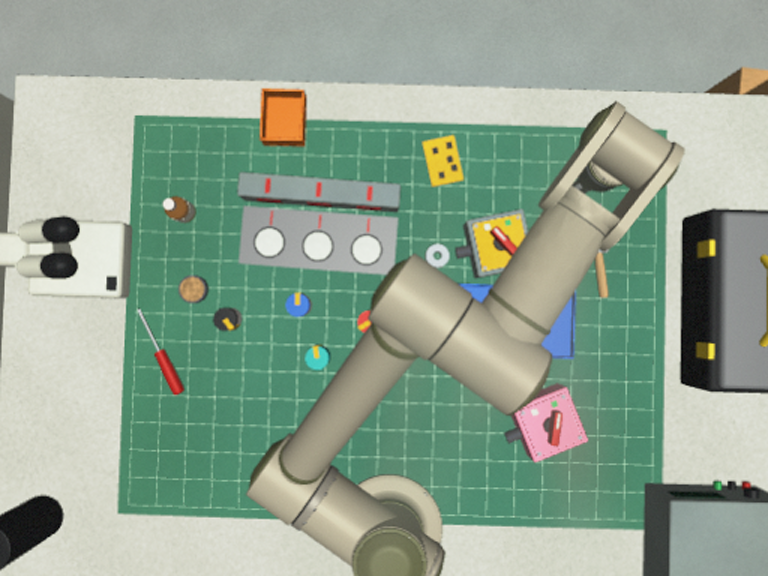

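View pics/s3.png

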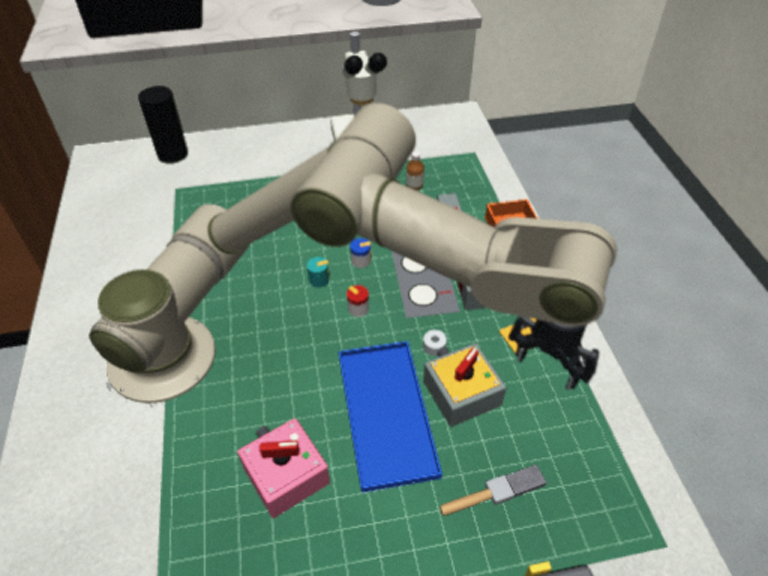

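```bash
python3 plan.py 0.4334 0.0553 0.33 0.6
```

```text
t 6.85 pos [ 0.7035 -0.3272  0.3672] yaw -0.859 w 0.0848 q6 0.27
shift [-0.466  -0.0456  0.0382] turn [-1.000e-02  2.000e-02 -1.393e+01]
```

Call:
servo_tool(series=[-0.466,-0.046,0.03,0,0,-13.9,0.085,-0.466,-0.046,0.03,0,0,-13.9,0.085,-0.466,-0.046,0.03,0,0,-13.9,0.085,-0.466,-0.046,0.03,0,0,-13.9,0.085,-0.466,-0.046,0.03,0,0,-13.9,0.085])

```text
t: 7.27
tool_pos: [0.5794, -0.1519, 0.3575]
tcp_rot: [-3.141, 0.0, -0.225]
ft_force: [1.6, 0.1, -0.0]
gripper_width: 0.0852
```

```bash
python3 plan.py 0.4334 0.0553 0.33 0.6
```

```text
t 7.27 pos [ 0.5794 -0.1519  0.3575] yaw -0.225 w 0.0852 q6 -0.23
shift [-0.1885 -0.1695  0.0276] turn [-0.   -0.   -7.87]
```

Call:
servo_tool(series=[-0.188,-0.169,0.027,0,0,-7.9,0.085,-0.188,-0.169,0.027,0,0,-7.9,0.085,-0.188,-0.169,0.027,0,0,-7.9,0.085,-0.188,-0.169,0.027,0,0,-7.9,0.085,-0.188,-0.169,0.027,0,0,-7.9,0.085])

```text
t: 7.68
tool_pos: [0.4608, 0.0176, 0.3354]
tcp_rot: [-3.141, -0.0, 0.4]
ft_force: [1.7, 0.5, 0.3]
gripper_width: 0.0852
```

```bash
python3 plan.py 0.4334 0.0553 0.30 0.6;  python3 -c "
from h import *
im=snap('side','s4',1.5)"
```

```text
t 7.68 pos [0.4608 0.0176 0.3354] yaw 0.4 w 0.0852 q6 -0.62
shift [-0.0105 -0.0453  0.0354] turn [-0.   -0.   -1.91]
```

View pics/s4.png

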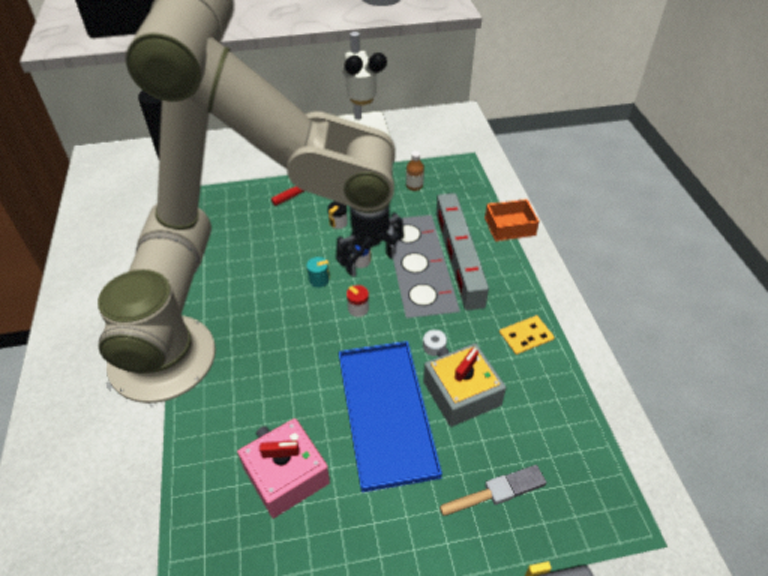

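Call:
servo_tool(series=[-0.01,-0.045,0.035,0,0,-1.9,0.085,-0.01,-0.045,0.035,0,0,-1.9,0.085,-0.01,-0.045,0.035,0,0,-1.9,0.085,-0.01,-0.045,0.035,0,0,-1.9,0.085,-0.01,-0.045,0.035,0,0,-1.9,0.085])

```text
t: 8.15
tool_pos: [0.4371, 0.0531, 0.3012]
tcp_rot: [3.14, -0.001, 0.592]
ft_force: [0.4, 0.4, -0.1]
gripper_width: 0.0849
```

```bash
python3 plan.py 0.4334 0.0553 0.185 0.6
```

```text
t 8.15 pos [0.4371 0.0531 0.3012] yaw 0.592 w 0.0849 q6 -0.74
shift [-0.0019 -0.0041  0.1162] turn [ 0.01 -0.01 -0.08]
```

Call:
servo_tool(series=[-0.002,-0.004,0.03,0,0,-0.1,0.085,-0.002,-0.004,0.06,0,0,-0.1,0.085,-0.002,-0.004,0.09,0,0,-0.1,0.085,-0.002,-0.004,0.116,0,0,-0.1,0.085,-0.002,-0.004,0.116,0,0,-0.1,0.085])

```text
t: 8.57
tool_pos: [0.4328, 0.0548, 0.1816]
tcp_rot: [-3.138, 0.004, 0.601]
ft_force: [-1.2, 0.3, 0.1]
gripper_width: 0.0847
```

Call:
servo_tool(series=[0,0,0,0,0,0,0.04,0,0,0,0,0,0,0.04,0,0,0,0,0,0,0.04,0,0,0,0,0,0,0.04,0,0,0,0,0,0,0.04], force=40)

```text
t: 8.98
tool_pos: [0.4333, 0.0554, 0.1861]
tcp_rot: [3.139, -0.003, 0.604]
ft_force: [0.0, -1.0, 6.0]
gripper_width: 0.0482
```

Call:
servo_tool(series=[0,0,-0.03,0,0,0,0.04,0,0,-0.06,0,0,0,0.04,0,0,-0.09,0,0,0,0.04,0,0,-0.11,0,0,0,0.04,0,0,-0.11,0,0,0,0.04])

```text
t: 9.4
tool_pos: [0.433, 0.0556, 0.299]
tcp_rot: [3.135, -0.007, 0.604]
ft_force: [0.6, -0.4, -1.7]
gripper_width: 0.0481
```

```bash
python3 plan.py 0.5886 0.066 0.30 -1.64
```

```text
t 9.4 pos [0.433  0.0556 0.299 ] yaw 0.604 w 0.0481 q6 -0.75
shift [0.1339 0.0798 0.0004] turn [-0.04 -0.1  21.43]
```

Call:
servo_tool(series=[0.134,0.08,0,0,0,6,0.04,0.134,0.08,0,0,0,6,0.04,0.134,0.08,0,0,0,6,0.04,0.134,0.08,0,0,0,6,0.04,0.134,0.08,0,0,0,6,0.04])

```text
t: 9.82
tool_pos: [0.5924, 0.0657, 0.2936]
tcp_rot: [3.142, -0.003, -0.027]
ft_force: [-1.8, -0.3, -1.6]
gripper_width: 0.048
```

Call:
servo_tool(series=[0,0,0,0,0,6,0.04,0,0,0,0,0,6,0.04,0,0,0,0,0,6,0.04,0,0,0,0,0,6,0.04,0,0,0,0,0,6,0.04])

```text
t: 10.23
tool_pos: [0.5883, 0.0658, 0.294]
tcp_rot: [3.141, 0.001, -0.652]
ft_force: [0.7, -0.2, -1.4]
gripper_width: 0.0479
```

Call:
servo_tool(series=[0,0,0,0,0,6,0.04,0,0,0,0,0,6,0.04,0,0,0,0,0,6,0.04,0,0,0,0,0,6,0.04,0,0,0,0,0,6,0.04])

```text
t: 10.65
tool_pos: [0.5882, 0.0658, 0.294]
tcp_rot: [3.141, 0.0, -1.277]
ft_force: [-0.5, -1.4, -1.3]
gripper_width: 0.048
```

```bash
python3 plan.py 0.5886 0.066 0.24 -1.64
```

```text
t 10.65 pos [0.5882 0.0658 0.294 ] yaw -1.277 w 0.048 q6 1.19
shift [-0.0001 -0.0004  0.054 ] turn [0.01 0.   3.47]
```

Call:
servo_tool(series=[0,0,0,0,0,3.5,0.04,0,0,0,0,0,3.5,0.04,0,0,0.03,0,0,3.5,0.04,0,0,0.06,0,0,3.5,0.04,0,0,0.09,0,0,3.5,0.04])

```text
t: 11.07
tool_pos: [0.5881, 0.0659, 0.2034]
tcp_rot: [-3.141, -0.0, -1.638]
ft_force: [1.0, -0.1, -1.7]
gripper_width: 0.0481
```

Call:
servo_tool(series=[0,0,0,0,0,0,0.04,0,0,0,0,0,0,0.04,0,0,0,0,0,0,0.04])

```text
t: 11.32
tool_pos: [0.589, 0.0658, 0.2059]
tcp_rot: [-3.139, -0.0, -1.637]
ft_force: [0.0, 0.0, -1.0]
gripper_width: 0.048
```

```bash
python3 plan.py 0.5886 0.066 0.187 -1.64;  python3 -c "
from h import *
im=snap('side','s5',4,(220,120,340,240))"
```

```text
t 11.32 pos [0.589  0.0658 0.2059] yaw -1.637 w 0.048 q6 1.55
shift [-0.0002  0.0004  0.0189] turn [-0.02 -0.    0.03]
```

View pics/s5.png

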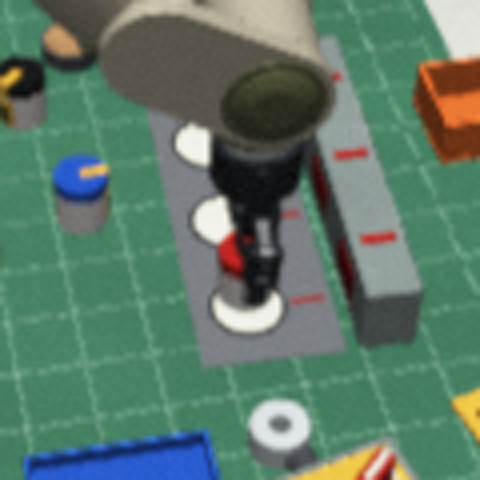

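Jar upright above bay 0. Lower, release, rise.

Call:
servo_tool(series=[0,0,0.01,0,0,0,0.04,0,0,0.018,0,0,0,0.04,0,0,0.018,0,0,0,0.04,0,0,0.018,0,0,0,0.04])

```text
t: 11.7
tool_pos: [0.5884, 0.0658, 0.1861]
tcp_rot: [3.141, -0.0, -1.637]
ft_force: [0.1, 0.7, -1.6]
gripper_width: 0.0479
```

Call:
servo_tool(series=[0,0,0,0,0,0,0.085,0,0,0,0,0,0,0.085,0,0,0,0,0,0,0.085,0,0,0,0,0,0,0.085])

```text
t: 12.03
tool_pos: [0.5885, 0.0658, 0.1866]
tcp_rot: [-3.141, -0.0, -1.637]
ft_force: [-0.3, -0.8, -0.1]
gripper_width: 0.085
```

Call:
servo_tool(series=[0,0,-0.03,0,0,0,0.085,0,0,-0.07,0,0,0,0.085,0,0,-0.11,0,0,0,0.085,0,0,-0.13,0,0,0,0.085,0,0,-0.13,0,0,0,0.085])

```text
t: 12.45
tool_pos: [0.5888, 0.0659, 0.3218]
tcp_rot: [-3.132, -0.0, -1.637]
ft_force: [1.2, 0.1, 0.7]
gripper_width: 0.0844
```

```bash
python3 plan.py 0.4666 0.2026 0.30 -1.62
```

```text
t 12.45 pos [0.5888 0.0659 0.3218] yaw -1.637 w 0.0844 q6 1.55
shift [-0.1283  0.1312  0.0205] turn [-0.09 -0.   -0.16]
```

Call:
servo_tool(series=[-0.128,0.131,0.02,0,0,-0.8,0.085,-0.128,0.131,0.02,0,0,-0.8,0.085,-0.128,0.131,0.02,0,0,-0.8,0.085,-0.128,0.131,0.02,0,0,-0.8,0.085,-0.128,0.131,0.02,0,0,-0.8,0.085])

```text
t: 12.87
tool_pos: [0.4628, 0.2047, 0.2952]
tcp_rot: [3.138, 0.0, -1.551]
ft_force: [0.5, -0.3, 0.7]
gripper_width: 0.0851
```

Call:
servo_tool(series=[0,0,0.03,0,0,0,0.085,0,0,0.03,0,0,0,0.085,0,0,0.03,0,0,0,0.085])

```text
t: 13.12
tool_pos: [0.4662, 0.2022, 0.2655]
tcp_rot: [3.138, -0.001, -1.553]
ft_force: [1.1, -1.2, -0.0]
gripper_width: 0.0851
```

```bash
python3 plan.py 0.4666 0.2026 0.186 -1.555;  python3 -c "
from h import *
im=snap('side','s6',3,(180,100,360,260))"
```

```text
t 13.12 pos [0.4662 0.2022 0.2655] yaw -1.553 w 0.0851 q6 1.73
shift [-0.0004 -0.0007  0.0795] turn [ 0.03 -0.01  0.02]
```

View pics/s6.png

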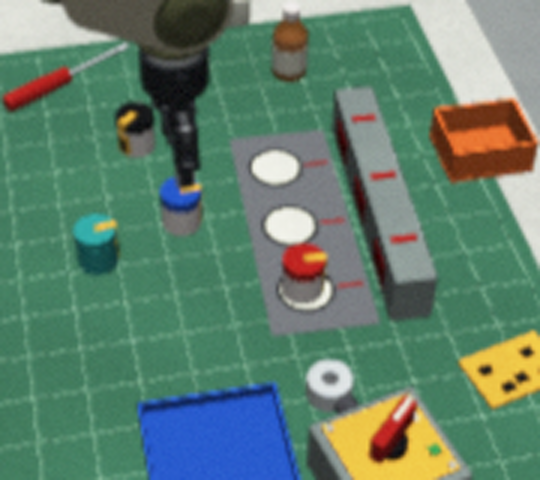

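Call:
servo_tool(series=[0,0,0.03,0,0,0,0.085,0,0,0.055,0,0,0,0.085,0,0,0.078,0,0,0,0.085,0,0,0.078,0,0,0,0.085,0,0,0.078,0,0,0,0.085])

```text
t: 13.58
tool_pos: [0.467, 0.2018, 0.1888]
tcp_rot: [3.141, -0.0, -1.554]
ft_force: [0.3, 0.5, 0.5]
gripper_width: 0.0852
```

Call:
servo_tool(series=[0,0,0,0,0,0,0.04,0,0,0,0,0,0,0.04,0,0,0,0,0,0,0.04,0,0,0,0,0,0,0.04,0,0,0,0,0,0,0.04])

```text
t: 14.0
tool_pos: [0.4666, 0.2023, 0.1898]
tcp_rot: [-3.139, 0.0, -1.553]
ft_force: [-0.0, -1.1, 6.6]
gripper_width: 0.0481
```

Call:
servo_tool(series=[0,0,-0.03,0,0,0,0.04,0,0,-0.06,0,0,0,0.04,0,0,-0.09,0,0,0,0.04,0,0,-0.11,0,0,0,0.04,0,0,-0.11,0,0,0,0.04])

```text
t: 14.42
tool_pos: [0.4666, 0.2024, 0.3028]
tcp_rot: [-3.133, 0.001, -1.553]
ft_force: [1.4, 0.1, -1.2]
gripper_width: 0.0479
```

```bash
python3 plan.py 0.5937 0.1707 0.30 -1.637
```

```text
t 14.42 pos [0.4666 0.2024 0.3028] yaw -1.553 w 0.0479 q6 1.73
shift [ 0.034  -0.1265  0.0038] turn [-0.08  0.02  0.8 ]
```

Call:
servo_tool(series=[0.034,-0.126,0,0,0,0.8,0.04,0.034,-0.126,0,0,0,0.8,0.04,0.034,-0.126,0,0,0,0.8,0.04,0.034,-0.126,0,0,0,0.8,0.04,0.034,-0.126,0.02,0,0,0.8,0.04])

```text
t: 14.83
tool_pos: [0.5954, 0.1694, 0.2799]
tcp_rot: [-3.135, 0.001, -1.639]
ft_force: [0.2, -0.5, -1.3]
gripper_width: 0.048
```

Call:
servo_tool(series=[0,0,0.03,0,0,0,0.04,0,0,0.06,0,0,0,0.04,0,0,0.07,0,0,0,0.04,0,0,0.07,0,0,0,0.04,0,0,0.07,0,0,0,0.04])

```text
t: 15.25
tool_pos: [0.5931, 0.1705, 0.2088]
tcp_rot: [3.142, 0.0, -1.637]
ft_force: [-0.1, 0.4, -0.6]
gripper_width: 0.0479
```

```bash
python3 plan.py 0.5937 0.1707 0.191 -1.637
```

```text
t 15.25 pos [0.5931 0.1705 0.2088] yaw -1.637 w 0.0479 q6 1.73
shift [-0.0002 -0.0006  0.0178] turn [ 0.  0. -0.]
```

Call:
servo_tool(series=[0,-0.001,0.01,0,0,0,0.04,0,-0.001,0.018,0,0,0,0.04,0,-0.001,0.018,0,0,0,0.04,0,-0.001,0.018,0,0,0,0.04])

```text
t: 15.58
tool_pos: [0.5939, 0.1704, 0.1905]
tcp_rot: [-3.142, -0.0, -1.637]
ft_force: [0.1, -0.5, -2.1]
gripper_width: 0.048
```

Call:
servo_tool(series=[0,0,0,0,0,0,0.085,0,0,0,0,0,0,0.085,0,0,0,0,0,0,0.085,0,0,0,0,0,0,0.085])

```text
t: 15.92
tool_pos: [0.5939, 0.1704, 0.1907]
tcp_rot: [-3.141, 0.0, -1.637]
ft_force: [0.5, -0.1, -0.2]
gripper_width: 0.0851
```

Call:
servo_tool(series=[0,0,-0.03,0,0,0,0.085,0,0,-0.07,0,0,0,0.085,0,0,-0.11,0,0,0,0.085,0,0,-0.13,0,0,0,0.085,0,0,-0.13,0,0,0,0.085])

```text
t: 16.33
tool_pos: [0.5941, 0.1705, 0.326]
tcp_rot: [-3.132, 0.001, -1.637]
ft_force: [-0.0, 0.0, 0.6]
gripper_width: 0.0851
```

```bash
python3 plan.py 0.4306 0.3494 0.30 -1.5; python3 -c "
from h import *
im=snap('top','t6',4,(120,100,270,250)); m=masks(im)
for k,v in jars(im).items(): print(k,v)
for a,c,b in blobs(m['yel'],8):
  if a<90:
    w=ray('top',np.argwhere(b)[:,::-1],.055).astype(np.float32); print(c,w.mean(0),cv2.minAreaRect(w))
"
```

```text
t 16.33 pos [0.5941 0.1705 0.326 ] yaw -1.637 w 0.0851 q6 1.73
shift [-0.1677  0.1753  0.0246] turn [-0.09  0.01 -1.31]
red {'p': array([0.5838, 0.0657]), 'r': 0.023, 'yaw': -0.004, 'd': 0.0125, 'px': array([243.4, 162. ]), 'cen': array([0.5852, 0.066 ], dtype=float32)}
blue None
black {'p': array([0.4306, 0.3494]), 'r': 0.0252, 'yaw': -2.699, 'd': 0.0103, 'px': array([151.7, 215.7]), 'cen': array([0.4308, 0.3489], dtype=float32)}
[243.4 162. ] [0.5962742  0.06568394] ((0.596146285533905, 0.06547804921865463), (0.018699396401643753, 0.00932075921446085), 1.7225755453109741)
[474.1 164.8] [ 0.6084217 -0.6518993] ((0.6092990040779114, -0.6516053676605225), (0.03446139022707939, 0.012533740140497684), 0.5283980965614319)
[509.5 172.7] [ 0.58694655 -0.7632275 ] ((0.5845755934715271, -0.7616087794303894), (0.021768786013126373, 0.012572834268212318), 0.3714328110218048)
[510.2 217. ] [ 0.4494503 -0.7664441] ((0.4664171636104584, -0.7625356912612915), (0.11488770693540573, 0.012519965879619122), 0.47807589173316956)
[151.7 215.7] [0.42128983 0.34493735] ((0.4209168553352356, 0.34470003843307495), (0.02803514339029789, 0.011750301346182823), 38.99661636352539)
[474.  233.9] [ 0.39396417 -0.65383   ] ((0.39368608593940735, -0.6539501547813416), (0.031043704599142075, 0.012462368234992027), 0.7080910205841064)
```

View pics/t6.png

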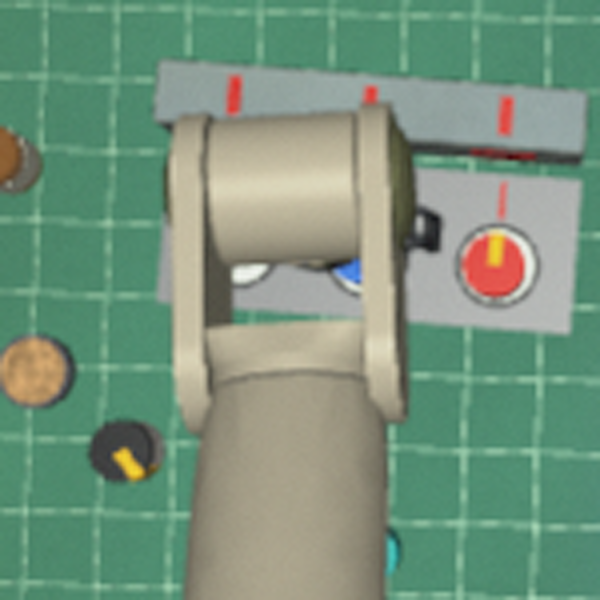

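```bash
python3 plan.py 0.432 0.353 0.30 -0.785; python3 -c "
from h import *
print(ray('top',[[150.75,213],[149.5,212.5]],.055)); print(ray('top',[[129,193]],.02))"
```

```text
t 16.38 pos [0.5938 0.1704 0.3229] yaw -1.637 w 0.085 q6 1.73
shift [-0.1714  0.1737  0.0222] turn [-0.05 -0.01 -8.14]
[[0.42953586 0.34809736]
 [0.43096692 0.35204074]]
[[0.49017468 0.42867069]]
```

Call:
servo_tool(series=[-0.172,0.174,0.01,0,0,-8.1,0.085,-0.172,0.174,0.01,0,0,-8.1,0.085,-0.172,0.174,0.01,0,0,-8.1,0.085,-0.172,0.174,0.01,0,0,-8.1,0.085,-0.172,0.174,0.01,0,0,-8.1,0.085])

```text
t: 16.8
tool_pos: [0.4542, 0.3272, 0.3103]
tcp_rot: [3.139, 0.0, -1.007]
ft_force: [1.5, -0.1, -0.1]
gripper_width: 0.0852
```

```bash
python3 plan.py 0.431 0.351 0.30 -0.785
```

```text
t 16.8 pos [0.4542 0.3272 0.3103] yaw -1.007 w 0.0852 q6 1.42
shift [-0.0325  0.0068  0.0103] turn [ 0.03  0.01 -2.12]
```

Call:
servo_tool(series=[-0.032,0.007,0.02,0,0,-2.1,0.085,-0.032,0.007,0.02,0,0,-2.1,0.085,-0.032,0.007,0.04,0,0,-2.1,0.085,-0.032,0.007,0.04,0,0,-2.1,0.085,-0.032,0.007,0.04,0,0,-2.1,0.085])

```text
t: 17.22
tool_pos: [0.4328, 0.3495, 0.2705]
tcp_rot: [3.138, 0.001, -0.793]
ft_force: [0.5, 0.1, 0.2]
gripper_width: 0.0854
```

```bash
python3 plan.py 0.431 0.351 0.187 -0.785;  python3 -c "
from h import *
im=snap('side','s7',3,(160,60,340,220))"
```

```text
t 17.22 pos [0.4328 0.3495 0.2705] yaw -0.793 w 0.0854 q6 1.26
shift [-0.0022 -0.0001  0.0835] turn [ 0.04  0.01 -0.08]
```

View pics/s7.png

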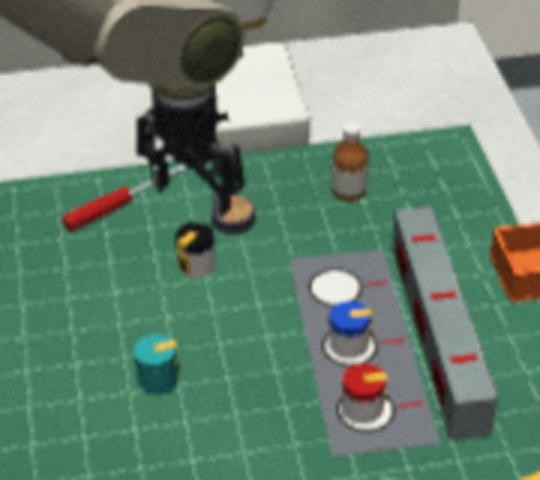

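Call:
servo_tool(series=[-0.002,0,0.03,0,0,0,0.085,-0.002,0,0.055,0,0,0,0.085,-0.002,0,0.08,0,0,0,0.085,-0.002,0,0.08,0,0,0,0.085,-0.002,0,0.08,0,0,0,0.085])

```text
t: 17.68
tool_pos: [0.432, 0.3508, 0.192]
tcp_rot: [3.14, 0.0, -0.793]
ft_force: [-0.1, -0.1, 0.8]
gripper_width: 0.0847
```

Call:
servo_tool(series=[0,0,0,0,0,0,0.04,0,0,0,0,0,0,0.04,0,0,0,0,0,0,0.04,0,0,0,0,0,0,0.04,0,0,0,0,0,0,0.04])

```text
t: 18.1
tool_pos: [0.4318, 0.3512, 0.1935]
tcp_rot: [-3.139, -0.001, -0.792]
ft_force: [-0.6, -0.7, 6.9]
gripper_width: 0.0482
```

Call:
servo_tool(series=[0,0,-0.03,0,0,0,0.04,0,0,-0.06,0,0,0,0.04,0,0,-0.09,0,0,0,0.04,0,0,-0.11,0,0,0,0.04,0,0,-0.11,0,0,0,0.04])

```text
t: 18.52
tool_pos: [0.4318, 0.3513, 0.3068]
tcp_rot: [-3.133, -0.003, -0.792]
ft_force: [0.3, 0.0, -1.5]
gripper_width: 0.0478
```

```bash
python3 plan.py 0.5986 0.276 0.30 1.62
```

```text
t 18.52 pos [0.4318 0.3513 0.3068] yaw -0.792 w 0.0478 q6 1.26
shift [ 0.1707 -0.0658  0.0078] turn [-1.000e-02 -1.100e-01 -2.303e+01]
```

Call:
servo_tool(series=[0.171,-0.066,0,0,0,-6,0.04,0.171,-0.066,0,0,0,-6,0.04,0.171,-0.066,0,0,0,-6,0.04,0.171,-0.066,0,0,0,-6,0.04,0.171,-0.066,0,0,0,-6,0.04])

```text
t: 18.93
tool_pos: [0.6023, 0.2727, 0.3006]
tcp_rot: [3.141, -0.001, -0.164]
ft_force: [-0.4, -0.0, -1.6]
gripper_width: 0.0479
```

Call:
servo_tool(series=[0,0,0,0,0,-6,0.04,0,0,0,0,0,-6,0.04,0,0,0,0,0,-6,0.04,0,0,0,0,0,-6,0.04,0,0,0,0,0,-6,0.04])

```text
t: 19.35
tool_pos: [0.5985, 0.2755, 0.3008]
tcp_rot: [-3.141, 0.002, 0.464]
ft_force: [-0.2, -0.1, -1.0]
gripper_width: 0.0481
```

Call:
servo_tool(series=[0,0,0,0,0,-6,0.04,0,0,0,0,0,-6,0.04,0,0,0,0,0,-6,0.04,0,0,0,0,0,-6,0.04,0,0,0,0,0,-6,0.04])

```text
t: 19.77
tool_pos: [0.5985, 0.2756, 0.3009]
tcp_rot: [-3.14, 0.001, 1.089]
ft_force: [0.8, -0.1, -1.9]
gripper_width: 0.0477
```

```bash
python3 plan.py 0.5986 0.276 0.205 1.62
```

```text
t 19.77 pos [0.5985 0.2756 0.3009] yaw 1.089 w 0.0477 q6 -0.84
shift [0.0005 0.0001 0.0959] turn [-0.01  0.01 -5.07]
```

Call:
servo_tool(series=[0,0,0,0,0,-5.1,0.04,0,0,0,0,0,-5.1,0.04,0,0,0.03,0,0,-5.1,0.04,0,0,0.06,0,0,-5.1,0.04,0,0,0.087,0,0,-5.1,0.04])

```text
t: 20.18
tool_pos: [0.5981, 0.2755, 0.2128]
tcp_rot: [-3.14, 0.0, 1.623]
ft_force: [0.6, 0.7, -1.9]
gripper_width: 0.0476
```

Call:
servo_tool(series=[0,0,0,0,0,0,0.04,0,0,0,0,0,0,0.04,0,0,0.01,0,0,0,0.04,0,0,0.01,0,0,0,0.04,0,0,0.01,0,0,0,0.04])

```text
t: 20.6
tool_pos: [0.5987, 0.2757, 0.2057]
tcp_rot: [3.141, -0.0, 1.616]
ft_force: [0.4, 0.1, -1.5]
gripper_width: 0.0475
```

```bash
python3 plan.py 0.5986 0.276 0.1945 1.62; python3 -c "
from h import *
im=snap('side','s8',4,(220,90,340,210))"
```

```text
t 20.6 pos [0.5987 0.2757 0.2057] yaw 1.616 w 0.0475 q6 -1.36
shift [ 0.0003 -0.0001  0.0112] turn [ 0.01 -0.   -0.04]
```

View pics/s8.png

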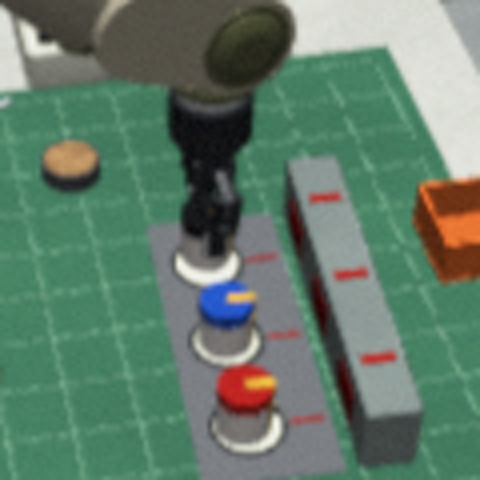

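Call:
servo_tool(series=[0,0,0.006,0,0,0,0.04,0,0,0.011,0,0,0,0.04,0,0,0.011,0,0,0,0.04,0,0,0.011,0,0,0,0.04])

```text
t: 20.98
tool_pos: [0.5986, 0.2756, 0.1937]
tcp_rot: [-3.141, 0.0, 1.617]
ft_force: [-0.6, 0.2, -1.8]
gripper_width: 0.0478
```

Call:
servo_tool(series=[0,0,0,0,0,0,0.085,0,0,0,0,0,0,0.085,0,0,0,0,0,0,0.085,0,0,0,0,0,0,0.085])

```text
t: 21.32
tool_pos: [0.5987, 0.2757, 0.194]
tcp_rot: [3.141, -0.0, 1.617]
ft_force: [0.0, -0.6, -0.3]
gripper_width: 0.085
```

Call:
servo_tool(series=[0,0,-0.03,0,0,0,0.085,0,0,-0.07,0,0,0,0.085,0,0,-0.11,0,0,0,0.085,0,0,-0.15,0,0,0,0.085,0,0,-0.18,0,0,0,0.085])

```text
t: 21.73
tool_pos: [0.5983, 0.2756, 0.3779]
tcp_rot: [3.138, -0.001, 1.617]
ft_force: [1.0, 1.3, 0.5]
gripper_width: 0.085
```

```bash
python3 plan.py 0.603 -0.211 0.37 -0.83
```

```text
t 21.73 pos [0.5983 0.2756 0.3779] yaw 1.617 w 0.085 q6 -1.36
shift [-0.4863 -0.0177  0.0074] turn [ 1.000e-02 -5.000e-02  2.336e+01]
```

Call:
servo_tool(series=[-0.486,-0.018,0.005,0,0,23.4,0.085,-0.486,-0.018,0.005,0,0,23.4,0.085,-0.486,-0.018,0.005,0,0,23.4,0.085,-0.486,-0.018,0.005,0,0,23.4,0.085,-0.486,-0.018,0.005,0,0,23.4,0.085])

```text
t: 22.15
tool_pos: [0.6, 0.0656, 0.372]
tcp_rot: [3.141, -0.0, 0.986]
ft_force: [1.4, -0.0, -0.1]
gripper_width: 0.0848
```

```bash
python3 plan.py 0.603 -0.211 0.37 -0.83
```

```text
t 22.15 pos [0.6    0.0656 0.372 ] yaw 0.986 w 0.0848 q6 -1.07
shift [-0.229   0.1552  0.002 ] turn [ 0.   -0.   17.34]
```

Call:
servo_tool(series=[-0.229,0.155,0,0,0,17.3,0.085,-0.229,0.155,0,0,0,17.3,0.085,-0.229,0.155,0,0,0,17.3,0.085,-0.229,0.155,0,0,0,17.3,0.085,-0.229,0.155,0,0,0,17.3,0.085])

```text
t: 22.57
tool_pos: [0.6034, -0.143, 0.372]
tcp_rot: [3.141, -0.0, 0.36]
ft_force: [0.2, -0.3, 1.3]
gripper_width: 0.0849
```

```bash
python3 plan.py 0.603 -0.211 0.34 -0.83;  python3 -c "
from h import *
im=snap('top','t8',4,(120,100,270,250)); m=masks(im)
for k,v in jars(im).items(): print(k,v)
"
```

```text
t 22.57 pos [ 0.6034 -0.143   0.372 ] yaw 0.36 w 0.0849 q6 -0.78
shift [-0.0244  0.0635  0.032 ] turn [ 0.   -0.   11.37]
red {'p': array([0.5838, 0.0657]), 'r': 0.023, 'yaw': -0.004, 'd': 0.0125, 'px': array([243.4, 162. ]), 'cen': array([0.5852, 0.066 ], dtype=float32)}
blue {'p': array([0.5941, 0.1708]), 'r': 0.0242, 'yaw': -0.017, 'd': 0.0132, 'px': array([209.8, 157.5]), 'cen': array([0.5941, 0.1713], dtype=float32)}
black {'p': array([ 0.6086, -0.6523]), 'r': 0.0311, 'yaw': 1.999, 'd': 0.0004, 'px': array([474.1, 164.8]), 'cen': array([ 0.6096, -0.6549], dtype=float32)}
```

View pics/t8.png

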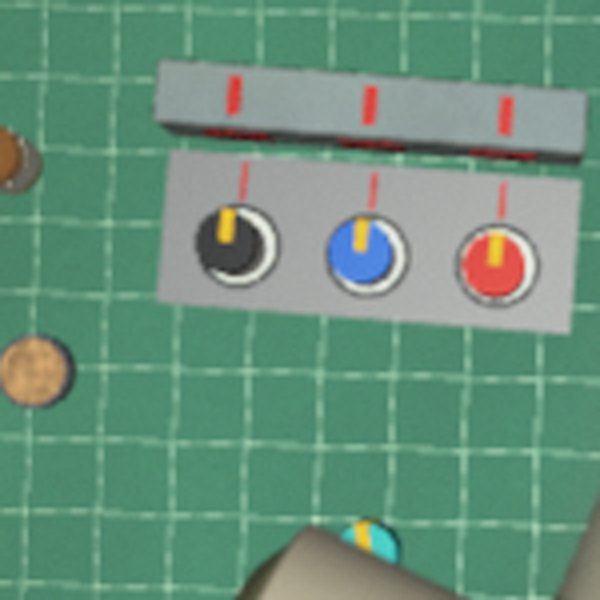

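```bash
python3 -c "
from h import *
im=camera('top'); m=masks(im)
for a,c,b in blobs(m['yel'],8):
  if c[0]<250:
    w=ray('top',np.argwhere(b)[:,::-1],.055).astype(np.float32)
    # intensity-weighted PCA direction
    H=hsv(im).astype(float); x0,y0=int(c[0])-8,int(c[1])-8; 
    yy,xx=np.mgrid[y0:y0+17,x0:x0+17]; sat=im[yy,xx].astype(float); wt=np.clip((sat[...,0]+sat[...,1])/2-sat[...,2]-40,0,None)*((xx-c[0])**2+(yy-c[1])**2<64)
    P=ray('top',np.c_[xx.ravel(),yy.ravel()],.055); wv=wt.ravel(); mu=(P*wv[:,None]).sum(0)/wv.sum(); C=((P-mu)*wv[:,None]).T@(P-mu)/wv.sum(); e,V=np.linalg.eigh(C); d=V[:,1]; d=d*np.sign(d[0])
    print(c,mu.round(4),np.sqrt(e).round(4),'yaw',np.arctan2(d[1],d[0]).round(3),'center est',(mu-0.0122*d).round(4), cv2.minAreaRect(w)[1:])
"
```

```text
[176.2 156.1] [0.6094 0.2754] [0.0032 0.0073] yaw -0.085 center est [0.5973 0.2764] ((0.025040319189429283, 0.01247425191104412), 2.075303077697754)
[209.8 157.5] [0.6059 0.1705] [0.0021 0.0068] yaw -0.075 center est [0.5937 0.1715] ((0.021841812878847122, 0.006225375458598137), 1.9114344120025635)
[243.5 162. ] [0.5916 0.0659] [0.0089 0.0091] yaw 1.34 center est [0.5888 0.054 ] ((0.018695000559091568, 0.009319922886788845), 1.6419079303741455)
[210.2 231.5] [0.3779 0.1624] [0.0027 0.003 ] yaw -0.988 center est [0.3712 0.1726] ((0.00924527458846569, 0.009269880130887032), 1.710971474647522)
```

```bash
python3 -c "
from h import *
im=camera('top'); cv2.imwrite('pics/z1.png',cv2.resize(im[142:176,165:256,::-1],None,fx=8,fy=8,interpolation=cv2.INTER_NEAREST))"
```

```text
(no output)
```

View pics/z1.png

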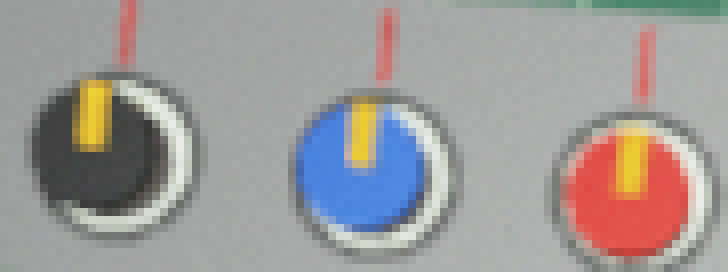

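Call:
servo_tool(series=[-0.024,0.063,0.02,0,0,6,0.06,-0.024,0.063,0.02,0,0,6,0.06,-0.024,0.063,0.02,0,0,6,0.06,-0.024,0.063,0.02,0,0,6,0.06,-0.024,0.063,0.02,0,0,6,0.06])

```text
t: 23.13
tool_pos: [0.6041, -0.2076, 0.3516]
tcp_rot: [-3.141, 0.0, -0.263]
ft_force: [-1.3, -0.4, -0.1]
gripper_width: 0.0601
```

Call:
servo_tool(series=[0,0,0,0,0,5.4,0.06,0,0,0,0,0,5.4,0.06,0,0,0,0,0,5.4,0.06,0,0,0,0,0,5.4,0.06,0,0,0,0,0,5.4,0.06])

```text
t: 23.55
tool_pos: [0.6042, -0.2069, 0.3519]
tcp_rot: [-3.141, 0.0, -0.828]
ft_force: [-0.4, -0.6, 0.6]
gripper_width: 0.06
```

```bash
python3 plan.py 0.6035 -0.2108 0.262 -0.83
```

```text
t 23.55 pos [ 0.6042 -0.2069  0.3519] yaw -0.828 w 0.06 q6 0.31
shift [0.0024 0.0031 0.0899] turn [-0.    0.    0.02]
```

Call:
servo_tool(series=[0.002,0.003,0.03,0,0,0,0.06,0.002,0.003,0.055,0,0,0,0.06,0.002,0.003,0.075,0,0,0,0.06,0.002,0.003,0.088,0,0,0,0.06,0.002,0.003,0.088,0,0,0,0.06])

```text
t: 23.97
tool_pos: [0.603, -0.2104, 0.2609]
tcp_rot: [3.14, 0.005, -0.822]
ft_force: [-0.7, 0.7, -0.4]
gripper_width: 0.0602
```

Call:
servo_tool(series=[0,0,0,0,0,0,0.01,0,0,0,0,0,0,0.01,0,0,0,0,0,0,0.01,0,0,0,0,0,0,0.01,0,0,0,0,0,0,0.01])

```text
t: 24.38
tool_pos: [0.6038, -0.2123, 0.2654]
tcp_rot: [-3.14, -0.005, -0.824]
ft_force: [4.3, -3.5, 2.2]
gripper_width: 0.0152
```

```bash
python3 plan.py 0.603 -0.211 0.262 -0.83;  python3 -c "
from h import *
im=snap('top','t9',1.5); im=snap('side','s9',1.5)
"
```

```text
t 24.38 pos [ 0.6038 -0.2123  0.2654] yaw -0.824 w 0.0152 q6 0.3
shift [-0.0015 -0.0003  0.0034] turn [-0.01 -0.05  0.06]
```

View pics/t9.png

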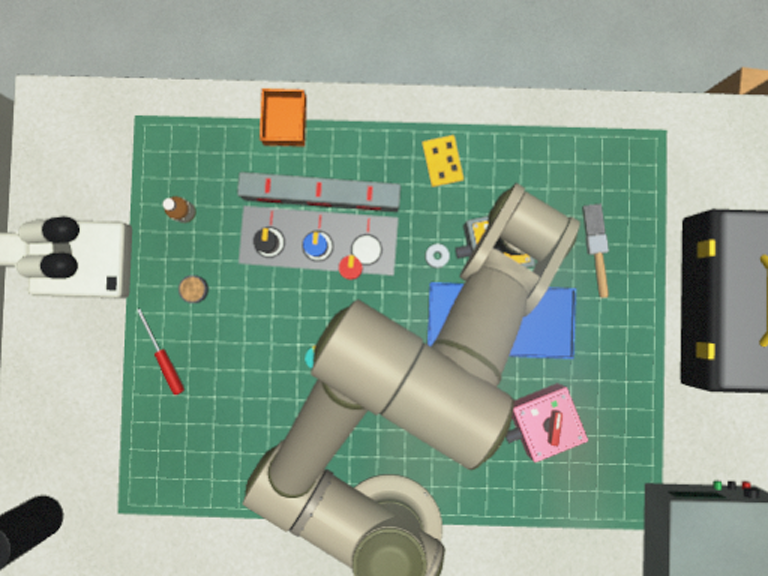

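View pics/s9.png

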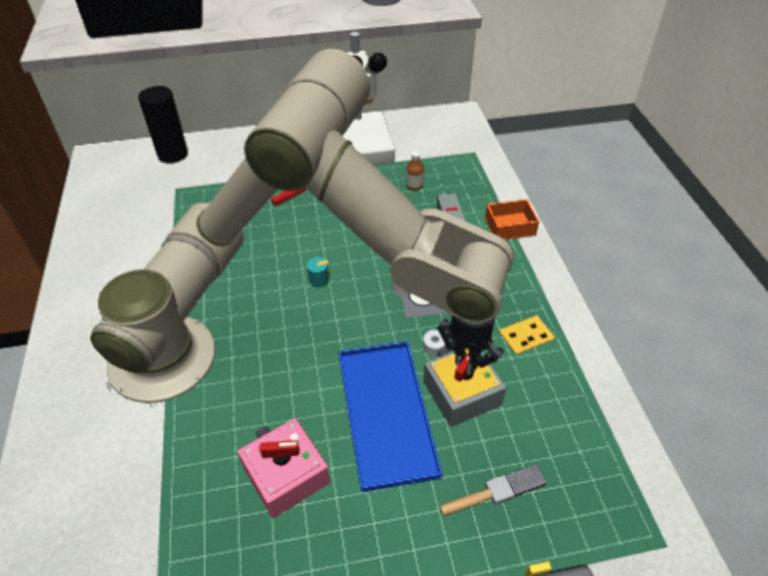

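The red jar has been knocked off bay 0 (now at picture 350,267). The isolator is still off, so I let go of the handle and put the jar back.

Call:
servo_tool(series=[0,0,0,0,0,0,0.06,0,0,0,0,0,0,0.06,0,0,0,0,0,0,0.06,0,0,-0.04,0,0,0,0.06,0,0,-0.08,0,0,0,0.06])

```text
t: 24.9
tool_pos: [0.603, -0.2118, 0.3428]
tcp_rot: [3.14, 0.006, -0.824]
ft_force: [1.4, -0.6, 0.6]
gripper_width: 0.0598
```

```bash
python3 -c "
from h import *
im=snap('top','t10',6,(170,130,270,200))
for k,v in jars(im).items(): print(k,v)
yy,xx=np.mgrid[:384,:512]
b=[b for b in blobs(masks(im)['yel'],6) if abs(b[1][0]-233)<12 and abs(b[1][1]-175)<12]
for a,c,mm in b: w=ray('top',np.argwhere(mm)[:,::-1],.055).astype(np.float32); print(a,c,w.mean(0),cv2.minAreaRect(w))
"
```

```text
red {'p': array([0.5474, 0.0954]), 'r': 0.0235, 'yaw': -0.03, 'd': 0.0124, 'px': array([233.6, 173.4]), 'cen': array([0.5479, 0.0961], dtype=float32)}
blue {'p': array([0.5918, 0.1708]), 'r': 0.0237, 'yaw': -0.021, 'd': 0.0149, 'px': array([209.8, 157.7]), 'cen': array([0.5937, 0.1713], dtype=float32)}
black {'p': array([ 0.6086, -0.6523]), 'r': 0.0311, 'yaw': 1.999, 'd': 0.0004, 'px': array([474.1, 164.8]), 'cen': array([ 0.6096, -0.6552], dtype=float32)}
24 [233.6 173.4] [0.5598745 0.0950476] ((0.5594769716262817, 0.09542004019021988), (0.021768126636743546, 0.00931292213499546), 1.64324152469635)
```

View pics/t10.png

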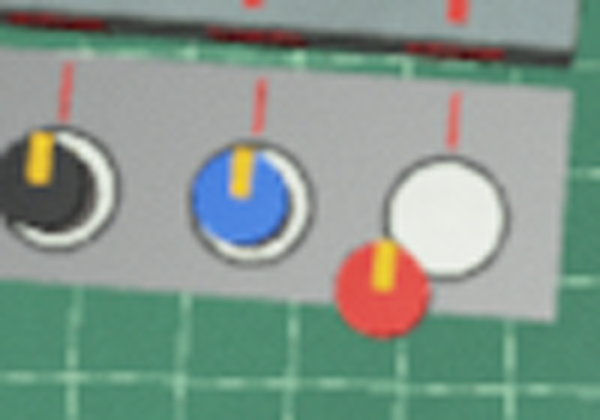

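```bash
python3 plan.py 0.5483 0.0957 0.30 -0.65
```

```text
t 24.95 pos [ 0.6035 -0.2119  0.3534] yaw -0.824 w 0.0599 q6 0.3
shift [-0.2637 -0.1684  0.0511] turn [-0.02 -0.11 -1.66]
```

Call:
servo_tool(series=[-0.264,-0.168,0.01,0,0,-1.7,0.085,-0.264,-0.168,0.01,0,0,-1.7,0.085,-0.264,-0.168,0.01,0,0,-1.7,0.085,-0.264,-0.168,0.01,0,0,-1.7,0.085,-0.264,-0.168,0.01,0,0,-1.7,0.085])

```text
t: 25.37
tool_pos: [0.5649, -0.0052, 0.3372]
tcp_rot: [-3.141, -0.0, -0.646]
ft_force: [1.0, 0.1, -0.1]
gripper_width: 0.0852
```

```bash
python3 plan.py 0.5483 0.0957 0.29 -0.65
```

```text
t 25.37 pos [ 0.5649 -0.0052  0.3372] yaw -0.646 w 0.0852 q6 0.43
shift [-0.0741 -0.0706  0.0472] turn [-0.   -0.    0.04]
```

Call:
servo_tool(series=[-0.074,-0.071,0.047,0,0,0,0.085,-0.074,-0.071,0.047,0,0,0,0.085,-0.074,-0.071,0.047,0,0,0,0.085,-0.074,-0.071,0.047,0,0,0,0.085,-0.074,-0.071,0.047,0,0,0,0.085])

```text
t: 25.78
tool_pos: [0.5491, 0.0955, 0.2897]
tcp_rot: [3.141, 0.001, -0.643]
ft_force: [0.8, -0.4, -0.1]
gripper_width: 0.0848
```

Call:
servo_tool(series=[0,0,0,0,0,0,0.085,0,0,0,0,0,0,0.085])

```text
t: 25.95
tool_pos: [0.5498, 0.0932, 0.2907]
tcp_rot: [-3.141, -0.001, -0.647]
ft_force: [-0.5, -0.1, -0.4]
gripper_width: 0.0851
```

```bash
python3 plan.py 0.5483 0.0957 0.188 -0.65;  python3 -c "
from h import *
im=snap('side','s10',4,(200,100,340,240))
"
```

```text
t 25.95 pos [0.5498 0.0932 0.2907] yaw -0.647 w 0.0851 q6 0.6
shift [-0.0028 -0.001   0.1027] turn [-0.01 -0.01  0.03]
```

View pics/s10.png

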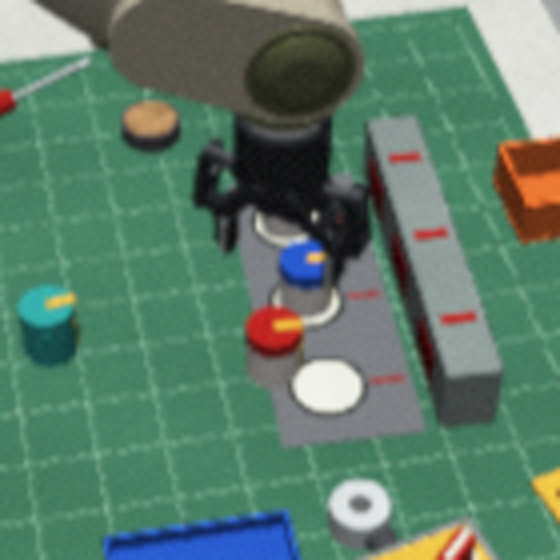

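Call:
servo_tool(series=[-0.003,-0.001,0.03,0,0,0,0.085,-0.003,-0.001,0.06,0,0,0,0.085,-0.003,-0.001,0.09,0,0,0,0.085,-0.003,-0.001,0.1,0,0,0,0.085,-0.003,-0.001,0.1,0,0,0,0.085])

```text
t: 26.42
tool_pos: [0.5475, 0.096, 0.1883]
tcp_rot: [3.139, 0.003, -0.647]
ft_force: [-0.4, 0.3, 0.3]
gripper_width: 0.0851
```

Call:
servo_tool(series=[0,0,0,0,0,0,0.04,0,0,0,0,0,0,0.04,0,0,0,0,0,0,0.04,0,0,0,0,0,0,0.04,0,0,0,0,0,0,0.04])

```text
t: 26.83
tool_pos: [0.548, 0.0968, 0.1919]
tcp_rot: [-3.14, -0.003, -0.646]
ft_force: [-0.7, -0.8, 6.0]
gripper_width: 0.0477
```

Call:
servo_tool(series=[0,0,-0.015,0,0,0,0.04,0,0,-0.03,0,0,0,0.04,0,0,-0.03,0,0,0,0.04,0,0,-0.03,0,0,0,0.04])

```text
t: 27.17
tool_pos: [0.5477, 0.0968, 0.2209]
tcp_rot: [-3.14, -0.002, -0.646]
ft_force: [0.2, 0.6, -2.0]
gripper_width: 0.0477
```

```bash
python3 plan.py 0.589 0.066 0.22 -0.65
```

```text
t 27.17 pos [0.5477 0.0968 0.2209] yaw -0.646 w 0.0477 q6 0.61
shift [ 0.0516 -0.0002  0.001 ] turn [-0.01 -0.02  0.04]
```

Call:
servo_tool(series=[0.025,0,0,0,0,0,0.04,0.052,0,0,0,0,0,0.04,0.052,0,0,0,0,0,0.04,0.052,0,0.01,0,0,0,0.04,0.052,0,0.018,0,0,0,0.04])

```text
t: 27.58
tool_pos: [0.5885, 0.0657, 0.2005]
tcp_rot: [3.141, 0.002, -0.646]
ft_force: [-0.2, 1.0, -1.8]
gripper_width: 0.0479
```

Call:
servo_tool(series=[0,0,0,0,0,0,0.04,0,0,0,0,0,0,0.04,0,0,0,0,0,0,0.04])

```text
t: 27.83
tool_pos: [0.5889, 0.066, 0.2019]
tcp_rot: [3.141, 0.001, -0.645]
ft_force: [-0.7, -0.0, -2.1]
gripper_width: 0.0481
```

```bash
python3 plan.py 0.589 0.066 0.1925 -0.65
```

```text
t 27.83 pos [0.5889 0.066  0.2019] yaw -0.645 w 0.0481 q6 0.56
shift [ 0.0001 -0.0001  0.0094] turn [0.   0.01 0.05]
```

Call:
servo_tool(series=[0,0,0.005,0,0,0,0.04,0,0,0.0095,0,0,0,0.04,0,0,0.0095,0,0,0,0.04,0,0,0.0095,0,0,0,0.04])

```text
t: 28.17
tool_pos: [0.5891, 0.0655, 0.1924]
tcp_rot: [3.141, 0.0, -0.646]
ft_force: [0.4, -0.7, -2.5]
gripper_width: 0.0477
```

Call:
servo_tool(series=[0,0,0,0,0,0,0.085,0,0,0,0,0,0,0.085,0,0,0,0,0,0,0.085,0,0,0,0,0,0,0.085])

```text
t: 28.5
tool_pos: [0.5892, 0.0655, 0.1927]
tcp_rot: [-3.141, -0.0, -0.646]
ft_force: [1.0, 0.4, 0.2]
gripper_width: 0.0851
```

Call:
servo_tool(series=[0,0,-0.03,0,0,0,0.085,0,0,-0.07,0,0,0,0.085,0,0,-0.11,0,0,0,0.085,0,0,-0.15,0,0,0,0.085,0,0,-0.17,0,0,0,0.085])

```text
t: 28.92
tool_pos: [0.589, 0.0656, 0.3679]
tcp_rot: [-3.138, -0.006, -0.646]
ft_force: [0.4, 0.2, -0.3]
gripper_width: 0.0846
```

```bash
python3 plan.py 0.603 -0.211 0.36 -0.82
```

```text
t 28.92 pos [0.589  0.0656 0.3679] yaw -0.646 w 0.0846 q6 0.56
shift [0.1775 0.2125 0.0082] turn [-0.04 -0.05  1.67]
```

Call:
servo_tool(series=[0.178,0.212,0,0,0,1.7,0.06,0.178,0.212,0,0,0,1.7,0.06,0.178,0.212,0,0,0,1.7,0.06,0.178,0.212,0,0,0,1.7,0.06,0.178,0.212,0,0,0,1.7,0.06])

```text
t: 29.33
tool_pos: [0.5998, -0.1444, 0.3629]
tcp_rot: [-3.141, -0.0, -0.824]
ft_force: [0.2, -0.1, 0.2]
gripper_width: 0.0598
```

```bash
python3 plan.py 0.603 -0.211 0.345 -0.82
```

```text
t 29.33 pos [ 0.5998 -0.1444  0.3629] yaw -0.824 w 0.0598 q6 0.4
shift [0.051  0.043  0.0179] turn [-0.   -0.   -0.03]
```

Call:
servo_tool(series=[0.051,0.043,0.018,0,0,0,0.06,0.051,0.043,0.018,0,0,0,0.06,0.051,0.043,0.018,0,0,0,0.06,0.051,0.043,0.018,0,0,0,0.06])

```text
t: 29.67
tool_pos: [0.603, -0.2105, 0.3439]
tcp_rot: [3.141, 0.001, -0.826]
ft_force: [0.5, 1.1, 0.7]
gripper_width: 0.0603
```

```bash
python3 plan.py 0.6033 -0.211 0.262 -0.824; python3 -c "
from h import *
im=snap('top','t11',4,(150,110,350,230))
for k,v in jars(im).items(): print(k,v)"
```

```text
t 29.67 pos [ 0.603  -0.2105  0.3439] yaw -0.826 w 0.0603 q6 0.31
shift [0.0007 0.0002 0.0819] turn [ 0.    0.01 -0.02]
red {'p': array([0.5898, 0.0644]), 'r': 0.0231, 'yaw': -0.087, 'd': 0.0114, 'px': array([244.2, 160.4]), 'cen': array([0.5891, 0.0646], dtype=float32)}
blue {'p': array([0.5918, 0.1708]), 'r': 0.0237, 'yaw': -0.021, 'd': 0.0149, 'px': array([209.8, 157.7]), 'cen': array([0.5937, 0.1713], dtype=float32)}
black {'p': array([ 0.6086, -0.6523]), 'r': 0.0311, 'yaw': 1.999, 'd': 0.0004, 'px': array([474.1, 164.8]), 'cen': array([ 0.6097, -0.6549], dtype=float32)}
```

View pics/t11.png

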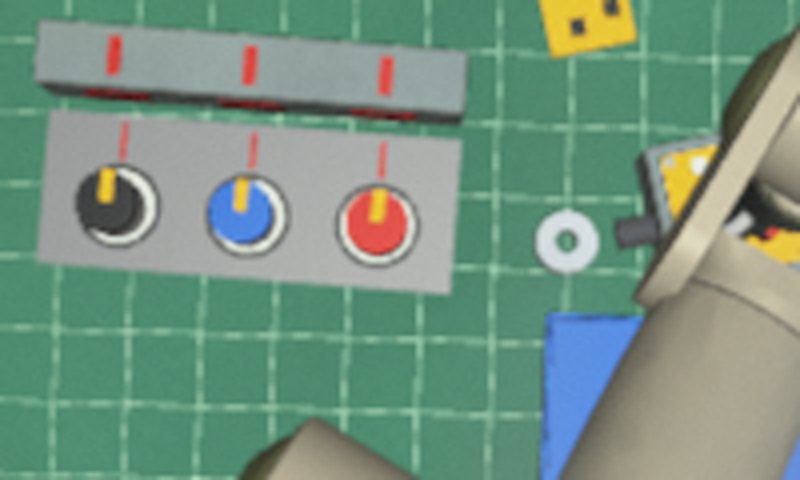

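All three jars sit on their bays with stripes at the reader. Now grip the handle.

Call:
servo_tool(series=[0.001,0,0.03,0,0,0,0.06,0.001,0,0.055,0,0,0,0.06,0.001,0,0.075,0,0,0,0.06,0.001,0,0.08,0,0,0,0.06,0.001,0,0.08,0,0,0,0.06])

```text
t: 30.13
tool_pos: [0.6041, -0.2085, 0.264]
tcp_rot: [3.141, 0.002, -0.822]
ft_force: [-0.1, -1.0, 0.5]
gripper_width: 0.0599
```

Call:
servo_tool(series=[0,0,0,0,0,0,0.01,0,0,0,0,0,0,0.01,0,0,0,0,0,0,0.01,0,0,0,0,0,0,0.01,0,0,0,0,0,0,0.01])

```text
t: 30.55
tool_pos: [0.6048, -0.2107, 0.2665]
tcp_rot: [-3.14, -0.007, -0.824]
ft_force: [6.0, -5.4, 1.6]
gripper_width: 0.0148
```

Call:
servo_tool(series=[0,0,0,0,0,1,0.01,0,0,0,0,0,2,0.01,0,0,0,0,0,3,0.01,0,0,0,0,0,4,0.01,0,0,0,0,0,5,0.01])

```text
t: 30.97
tool_pos: [0.6049, -0.2109, 0.2665]
tcp_rot: [-3.136, -0.006, -1.353]
ft_force: [6.9, -6.0, 0.3]
gripper_width: 0.0151
```

Call:
servo_tool(series=[0,0,0,0,0,1,0.01,0,0,0,0,0,2,0.01,0,0,0,0,0,3,0.01,0,0,0,0,0,4,0.01,0,0,0,0,0,4.9,0.01])

```text
t: 31.38
tool_pos: [0.6049, -0.2111, 0.2665]
tcp_rot: [-3.134, -0.003, -1.867]
ft_force: [8.2, -6.9, 0.5]
gripper_width: 0.0149
```

Call:
servo_tool(series=[0,0,0,0,0,0,0.06,0,0,0,0,0,0,0.06,0,0,0,0,0,0,0.06,0,0,0,0,0,0,0.06,0,0,0,0,0,0,0.06])

```text
t: 31.8
tool_pos: [0.6039, -0.2098, 0.2647]
tcp_rot: [3.141, 0.0, -1.86]
ft_force: [0.1, 0.5, -0.1]
gripper_width: 0.0598
```

```bash
python3 plan.py 0.603 -0.211 0.262 -1.873; python3 -c "
from h import *
im=snap('side','s12',4,(260,200,400,300)); im=snap('top','t12',4,(150,110,350,230))"
```

```text
t 31.8 pos [ 0.6039 -0.2098  0.2647] yaw -1.86 w 0.0598 q6 1.34
shift [0.0015 0.0005 0.0027] turn [0.   0.   0.13]
```

View pics/s12.png

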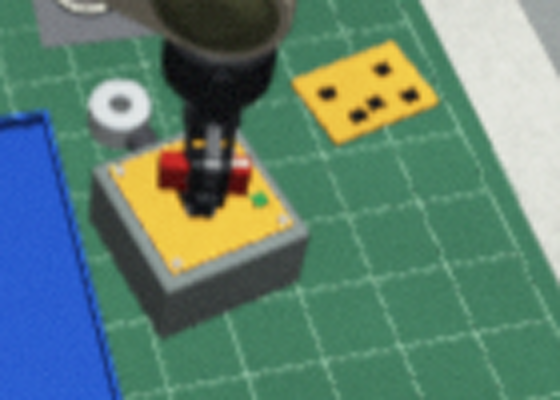

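View pics/t12.png

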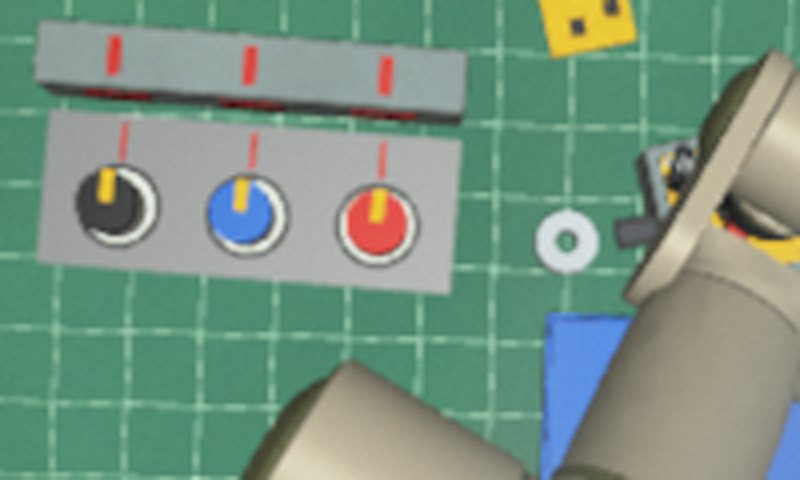

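Call:
servo_tool(series=[0,0,0.002,0,0,0,0.06,0,0,0.002,0,0,0,0.06,0,0,0.002,0,0,0,0.06,0,0,0.002,0,0,0,0.06,0,0,0.002,0,0,0,0.06])

```text
t: 32.32
tool_pos: [0.604, -0.2099, 0.2626]
tcp_rot: [3.142, -0.0, -1.86]
ft_force: [1.6, -0.0, -0.7]
gripper_width: 0.0601
```

Call:
servo_tool(series=[0,0,0,0,0,0,0.06,0,0,0,0,0,0,0.06,0,0,0,0,0,0,0.06,0,0,0,0,0,0,0.06,0,0,0,0,0,0,0.06])

```text
t: 32.73
tool_pos: [0.604, -0.2099, 0.2626]
tcp_rot: [-3.142, 0.0, -1.86]
ft_force: [0.4, -0.3, -0.7]
gripper_width: 0.0602
```

Call:
servo_tool(series=[0,0,0,0,0,0,0.06,0,0,0,0,0,0,0.06,0,0,0,0,0,0,0.06,0,0,0,0,0,0,0.06,0,0,0,0,0,0,0.06])

```text
t: 33.15
tool_pos: [0.604, -0.2099, 0.2626]
tcp_rot: [3.142, 0.0, -1.86]
ft_force: [-0.6, -0.2, -0.4]
gripper_width: 0.0599
```

```bash
python3 -c "
from h import *
im=snap('top','t13',4,(150,110,350,230)); print(status.observe()['t'])"
```

```text
33.2
```

View pics/t13.png

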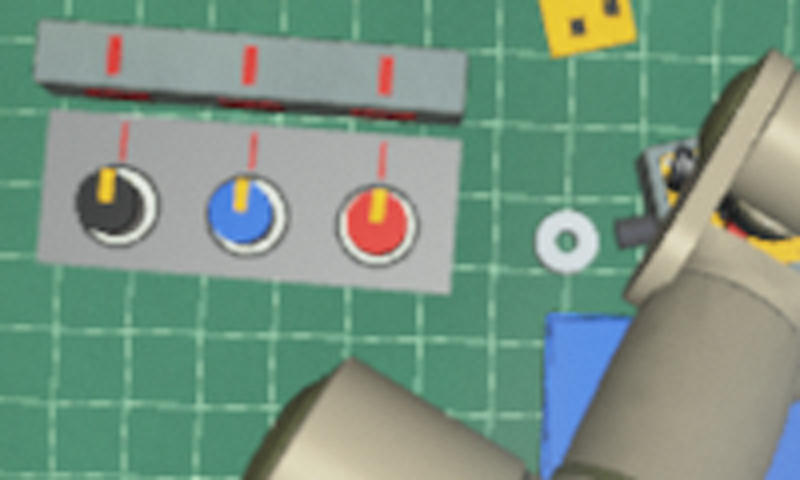

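Jars stood in place throughout. Close and turn off.

Call:
servo_tool(series=[0,0,0,0,0,0,0.01,0,0,0,0,0,0,0.01,0,0,0,0,0,0,0.01,0,0,0,0,0,0,0.01,0,0,0,0,0,0,0.01])

```text
t: 33.62
tool_pos: [0.6037, -0.2108, 0.2629]
tcp_rot: [-3.141, -0.002, -1.861]
ft_force: [-3.8, -5.9, 0.5]
gripper_width: 0.0152
```

Call:
servo_tool(series=[0,0,0,0,0,-1,0.01,0,0,0,0,0,-2,0.01,0,0,0,0,0,-3,0.01,0,0,0,0,0,-4,0.01,0,0,0,0,0,-5,0.01])

```text
t: 34.03
tool_pos: [0.6036, -0.2115, 0.2629]
tcp_rot: [3.14, -0.003, -1.333]
ft_force: [-2.5, -10.2, -0.2]
gripper_width: 0.0156
```

Call:
servo_tool(series=[0,0,0,0,0,-1,0.01,0,0,0,0,0,-2,0.01,0,0,0,0,0,-3,0.01,0,0,0,0,0,-4,0.01,0,0,0,0,0,-4.9,0.01])

```text
t: 34.45
tool_pos: [0.6038, -0.2122, 0.2629]
tcp_rot: [3.139, -0.004, -0.82]
ft_force: [-0.0, -14.0, -1.3]
gripper_width: 0.0153
```

Call:
servo_tool(series=[0,0,0,0,0,0,0.06,0,0,0,0,0,0,0.06,0,0,0,0,0,0,0.06,0,0,-0.04,0,0,0,0.06,0,0,-0.08,0,0,0,0.06])

```text
t: 34.87
tool_pos: [0.6039, -0.2095, 0.3416]
tcp_rot: [3.14, 0.006, -0.824]
ft_force: [1.4, -0.2, 0.9]
gripper_width: 0.0601
```

```bash
python3 plan.py 0.589 0.065 0.35 -0.82; python3 -c "
from h import *
im=snap('side','s14',4,(260,200,400,300)); im=snap('top','t14',4,(150,110,350,230))"
```

```text
t 34.87 pos [ 0.6039 -0.2095  0.3416] yaw -0.824 w 0.0601 q6 0.31
shift [-0.2117 -0.1755 -0.0075] turn [ 0.01  0.05 -0.04]
```

View pics/s14.png

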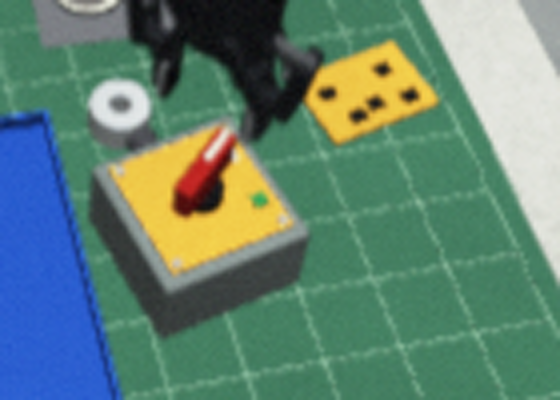

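View pics/t14.png

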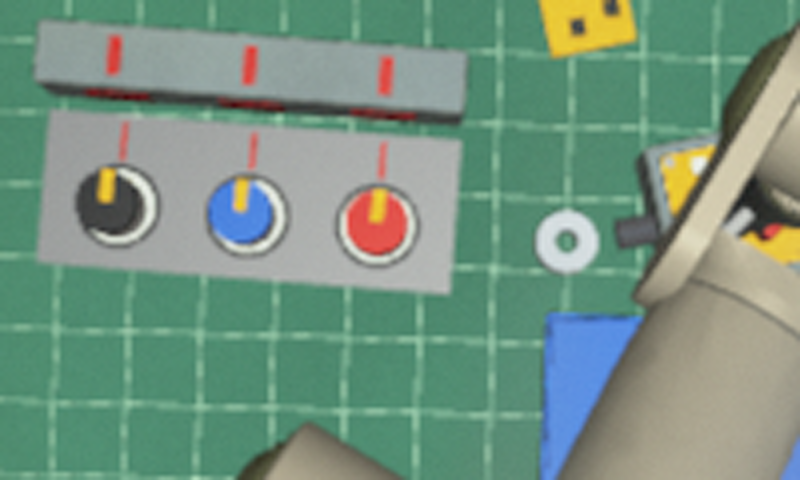

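Call:
servo_tool(series=[-0.212,-0.175,-0.006,0,0,-4,0.085,-0.212,-0.175,-0.006,0,0,-4,0.085,-0.212,-0.175,-0.006,0,0,-4,0.085,-0.212,-0.175,-0.006,0,0,-4,0.085,-0.212,-0.175,-0.006,0,0,-4,0.085])

```text
t: 35.38
tool_pos: [0.5915, 0.0002, 0.347]
tcp_rot: [-3.141, 0.0, -0.403]
ft_force: [0.5, -0.7, -0.6]
gripper_width: 0.0848
```

```bash
python3 plan.py 0.589 0.065 0.28 -0.4
```

```text
t 35.38 pos [5.915e-01 2.000e-04 3.470e-01] yaw -0.403 w 0.0848 q6 0.2
shift [-0.0277 -0.0586  0.067 ] turn [-0.    0.   -0.03]
```

Call:
servo_tool(series=[-0.028,-0.059,0.03,0,0,0,0.085,-0.028,-0.059,0.067,0,0,0,0.085,-0.028,-0.059,0.067,0,0,0,0.085,-0.028,-0.059,0.067,0,0,0,0.085,-0.028,-0.059,0.067,0,0,0,0.085])

```text
t: 35.8
tool_pos: [0.5897, 0.0636, 0.28]
tcp_rot: [3.141, 0.001, -0.404]
ft_force: [0.1, -0.4, -0.3]
gripper_width: 0.0851
```

```bash
python3 plan.py 0.589 0.065 0.19 -0.4; python3 -c "
from h import *
im=snap('side','s15',3,(200,100,380,260))"
```

```text
t 35.8 pos [0.5897 0.0636 0.28  ] yaw -0.404 w 0.0851 q6 0.31
shift [-0.0011 -0.0011  0.09  ] turn [ 0.    0.01 -0.04]
```

View pics/s15.png

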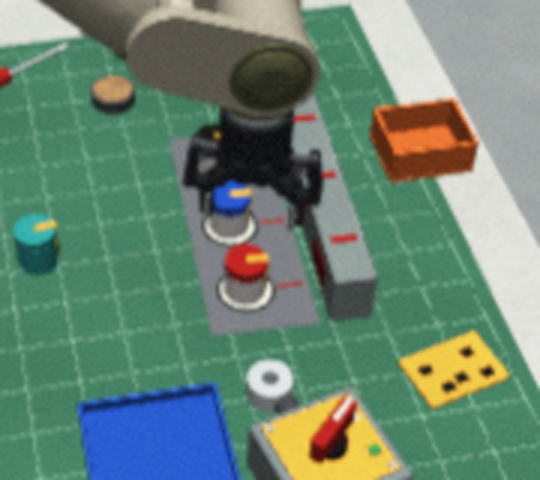

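Call:
servo_tool(series=[-0.001,-0.001,0.03,0,0,0,0.085,-0.001,-0.001,0.06,0,0,0,0.085,-0.001,-0.001,0.089,0,0,0,0.085,-0.001,-0.001,0.089,0,0,0,0.085,-0.001,-0.001,0.089,0,0,0,0.085])

```text
t: 36.27
tool_pos: [0.5896, 0.0636, 0.1919]
tcp_rot: [3.142, -0.0, -0.406]
ft_force: [0.2, 0.1, -0.2]
gripper_width: 0.0848
```

Call:
servo_tool(series=[0,0,0,0,0,0,0.04,0,0,0,0,0,0,0.04,0,0,0,0,0,0,0.04,0,0,0,0,0,0,0.04,0,0,0,0,0,0,0.04])

```text
t: 36.68
tool_pos: [0.5894, 0.0645, 0.1932]
tcp_rot: [-3.141, -0.003, -0.405]
ft_force: [-2.5, -0.2, 7.5]
gripper_width: 0.0477
```

Call:
servo_tool(series=[0,0,-0.03,0,0,0,0.04,0,0,-0.07,0,0,0,0.04,0,0,-0.11,0,0,0,0.04,0,0,-0.15,0,0,0,0.04,0,0,-0.15,0,0,0,0.04])

```text
t: 37.1
tool_pos: [0.5893, 0.0648, 0.3502]
tcp_rot: [-3.137, -0.015, -0.405]
ft_force: [0.9, 0.0, -0.8]
gripper_width: 0.0476
```

```bash
python3 plan.py 0.441 -0.312 0.335 -0.4
```

```text
t 37.1 pos [0.5893 0.0648 0.3502] yaw -0.405 w 0.0476 q6 0.31
shift [0.0117 0.4048 0.0135] turn [-0.04 -0.14 -0.04]
```

Call:
servo_tool(series=[0.012,0.405,0.005,0,0,0,0.04,0.012,0.405,0.005,0,0,0,0.04,0.012,0.405,0.005,0,0,0,0.04,0.012,0.405,0.005,0,0,0,0.04,0.012,0.405,0.005,0,0,0,0.04])

```text
t: 37.52
tool_pos: [0.5115, -0.1305, 0.3391]
tcp_rot: [3.141, -0.001, -0.404]
ft_force: [1.0, -0.6, -1.5]
gripper_width: 0.0476
```

Call:
servo_tool(series=[0.006,0.198,0.003,0,0,0,0.04,0.006,0.198,0.003,0,0,0,0.04,0.006,0.198,0.003,0,0,0,0.04,0.006,0.198,0.003,0,0,0,0.04,0.006,0.198,0.003,0,0,0,0.04])

```text
t: 37.93
tool_pos: [0.4387, -0.3161, 0.3361]
tcp_rot: [3.141, -0.001, -0.406]
ft_force: [0.4, -0.3, -1.5]
gripper_width: 0.0481
```

```bash
python3 plan.py 0.441 -0.312 0.24 -0.4
```

```text
t 37.93 pos [ 0.4387 -0.3161  0.3361] yaw -0.406 w 0.0481 q6 -0.44
shift [ 0.0004 -0.0048  0.0961] turn [ 0.01 -0.01 -0.06]
```

Call:
servo_tool(series=[0,-0.004,0.03,0,0,0,0.04,0,-0.004,0.06,0,0,0,0.04,0,-0.004,0.096,0,0,0,0.04,0,-0.004,0.11,0,0,0,0.04,0,-0.004,0.11,0,0,0,0.04])

```text
t: 38.35
tool_pos: [0.4412, -0.3094, 0.2228]
tcp_rot: [-3.139, 0.005, -0.405]
ft_force: [-1.0, -0.2, -2.1]
gripper_width: 0.0483
```

Call:
servo_tool(series=[0,0,0,0,0,0,0.04,0,0,0,0,0,0,0.04])

```text
t: 38.52
tool_pos: [0.4422, -0.3101, 0.2271]
tcp_rot: [3.14, -0.003, -0.405]
ft_force: [-0.4, 0.2, -1.0]
gripper_width: 0.0476
```

```bash
python3 plan.py 0.441 -0.312 0.198 -0.4;  python3 -c "
from h import *
im=snap('side','s16',3,(200,180,380,340))"
```

```text
t 38.52 pos [ 0.4422 -0.3101  0.2271] yaw -0.405 w 0.0476 q6 -0.43
shift [-0.0004  0.0021  0.0291] turn [ 0.01 -0.03 -0.05]
```

View pics/s16.png

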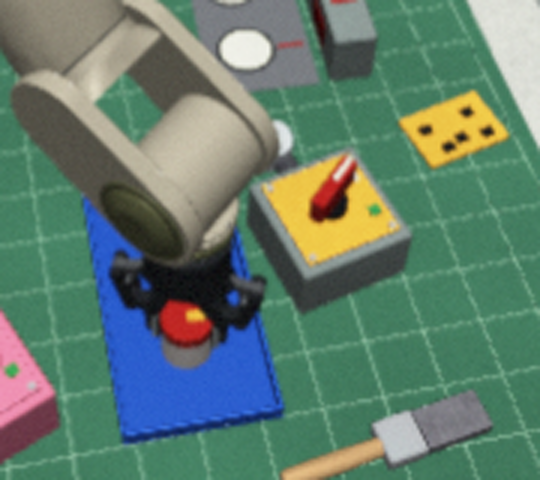

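Call:
servo_tool(series=[0,0,0.01,0,0,0,0.04,0,0,0.02,0,0,0,0.04,0,0,0.029,0,0,0,0.04,0,0,0.029,0,0,0,0.04,0,0,0.029,0,0,0,0.04])

```text
t: 38.98
tool_pos: [0.4417, -0.3098, 0.1958]
tcp_rot: [-3.141, 0.001, -0.405]
ft_force: [-0.6, -0.0, -1.6]
gripper_width: 0.048
```

Call:
servo_tool(series=[0,0,0,0,0,0,0.085,0,0,0,0,0,0,0.085,0,0,0,0,0,0,0.085,0,0,0,0,0,0,0.085])

```text
t: 39.32
tool_pos: [0.4418, -0.3099, 0.1966]
tcp_rot: [3.141, -0.0, -0.405]
ft_force: [0.5, 0.5, 0.6]
gripper_width: 0.0852
```

Call:
servo_tool(series=[0,0,-0.03,0,0,0,0.085,0,0,-0.07,0,0,0,0.085,0,0,-0.11,0,0,0,0.085,0,0,-0.15,0,0,0,0.085,0,0,-0.15,0,0,0,0.085])

```text
t: 39.73
tool_pos: [0.4423, -0.3101, 0.3542]
tcp_rot: [3.136, -0.013, -0.405]
ft_force: [-0.0, -0.8, 0.1]
gripper_width: 0.0847
```

```bash
python3 plan.py 0.5937 0.1707 0.335 -0.4; python3 -c "
from h import *
im=snap('side','s17',3,(200,180,380,340))"
```

```text
t 39.73 pos [ 0.4423 -0.3101  0.3542] yaw -0.405 w 0.0847 q6 -0.43
shift [-0.0503 -0.5017  0.0157] turn [ 0.05 -0.12 -0.04]
```

View pics/s17.png

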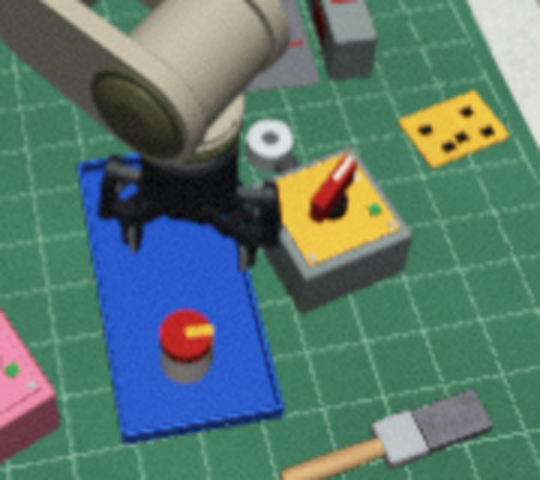

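Red stands upright in the tray. Next: blue.

Call:
servo_tool(series=[-0.05,-0.502,0.01,0,0,0,0.085,-0.05,-0.502,0.01,0,0,0,0.085,-0.05,-0.502,0.01,0,0,0,0.085,-0.05,-0.502,0.01,0,0,0,0.085,-0.05,-0.502,0.01,0,0,0,0.085])

```text
t: 40.2
tool_pos: [0.5045, -0.1093, 0.3412]
tcp_rot: [-3.141, 0.002, -0.405]
ft_force: [0.6, -0.9, -0.3]
gripper_width: 0.0848
```

Call:
servo_tool(series=[-0.03,-0.295,0.005,0,0,0,0.085,-0.03,-0.295,0.005,0,0,0,0.085,-0.03,-0.295,0.005,0,0,0,0.085,-0.03,-0.295,0.005,0,0,0,0.085,-0.03,-0.295,0.005,0,0,0,0.085])

```text
t: 40.62
tool_pos: [0.5668, 0.0897, 0.3376]
tcp_rot: [3.141, 0.002, -0.405]
ft_force: [0.9, -0.9, 0.3]
gripper_width: 0.0855
```

```bash
python3 plan.py 0.5937 0.1707 0.28 -0.4; python3 -c "
from h import *
im=snap('top','t17',3,(120,100,380,270))"
```

```text
t 40.62 pos [0.5668 0.0897 0.3376] yaw -0.405 w 0.0855 q6 0.36
shift [-0.0071 -0.0851  0.0575] turn [ 0.01  0.02 -0.05]
```

View pics/t17.png

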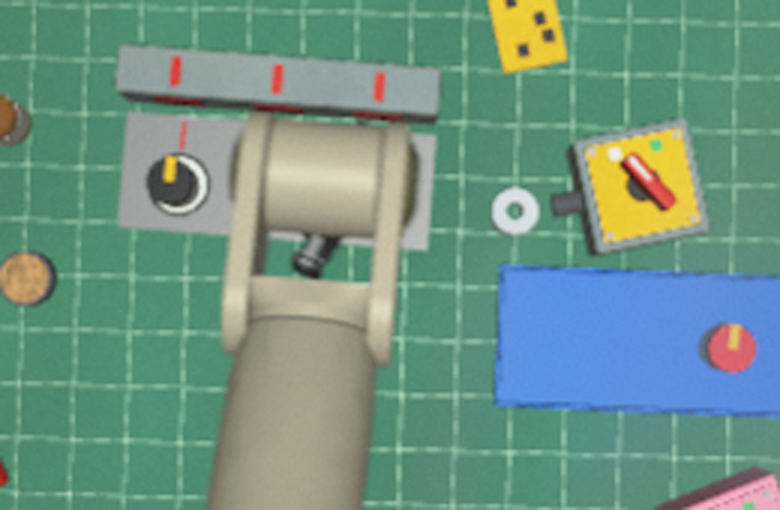

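Call:
servo_tool(series=[-0.007,-0.085,0.02,0,0,0,0.085,-0.007,-0.085,0.04,0,0,0,0.085,-0.007,-0.085,0.057,0,0,0,0.085,-0.007,-0.085,0.057,0,0,0,0.085,-0.007,-0.085,0.057,0,0,0,0.085])

```text
t: 41.08
tool_pos: [0.5935, 0.1685, 0.2801]
tcp_rot: [3.139, 0.004, -0.404]
ft_force: [0.3, -1.0, 0.3]
gripper_width: 0.085
```

```bash
python3 plan.py 0.5937 0.1707 0.192 -0.4; python3 -c "
from h import *
im=snap('side','s18',3,(200,80,380,240))"
```

```text
t 41.08 pos [0.5935 0.1685 0.2801] yaw -0.404 w 0.085 q6 0.49
shift [-0.0004 -0.0023  0.0881] turn [ 0.02  0.04 -0.04]
```

View pics/s18.png

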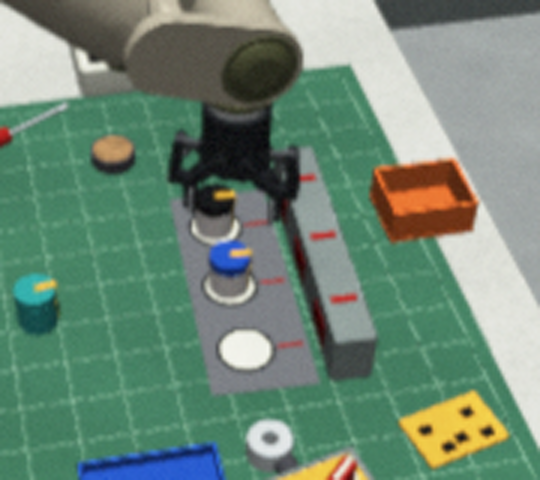

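Call:
servo_tool(series=[0,-0.002,0.03,0,0,0,0.085,0,-0.002,0.06,0,0,0,0.085,0,-0.002,0.087,0,0,0,0.085,0,-0.002,0.087,0,0,0,0.085,0,-0.002,0.087,0,0,0,0.085])

```text
t: 41.55
tool_pos: [0.5949, 0.1691, 0.1958]
tcp_rot: [3.141, 0.0, -0.406]
ft_force: [0.0, 0.0, 0.2]
gripper_width: 0.0852
```

Call:
servo_tool(series=[0,0,0,0,0,0,0.04,0,0,0,0,0,0,0.04,0,0,0,0,0,0,0.04,0,0,0,0,0,0,0.04,0,0,0,0,0,0,0.04])

```text
t: 41.97
tool_pos: [0.5948, 0.1702, 0.197]
tcp_rot: [-3.14, -0.003, -0.405]
ft_force: [-2.8, -1.4, 7.4]
gripper_width: 0.048
```

Call:
servo_tool(series=[0,0,-0.03,0,0,0,0.04,0,0,-0.07,0,0,0,0.04,0,0,-0.11,0,0,0,0.04,0,0,-0.15,0,0,0,0.04,0,0,-0.15,0,0,0,0.04])

```text
t: 42.38
tool_pos: [0.5947, 0.1704, 0.3543]
tcp_rot: [-3.134, -0.014, -0.405]
ft_force: [-0.1, 0.6, -1.1]
gripper_width: 0.0481
```

```bash
python3 plan.py 0.442 -0.226 0.34 -0.4
```

```text
t 42.38 pos [0.5947 0.1704 0.3543] yaw -0.405 w 0.0481 q6 0.49
shift [0.0155 0.4246 0.0114] turn [-0.07 -0.13 -0.04]
```

Call:
servo_tool(series=[0.016,0.425,0.005,0,0,0,0.04,0.016,0.425,0.005,0,0,0,0.04,0.016,0.425,0.005,0,0,0,0.04,0.016,0.425,0.005,0,0,0,0.04,0.016,0.425,0.005,0,0,0,0.04])

```text
t: 42.8
tool_pos: [0.5185, -0.0255, 0.3429]
tcp_rot: [-3.142, -0.001, -0.404]
ft_force: [0.4, -1.0, -2.2]
gripper_width: 0.048
```

Call:
servo_tool(series=[0.008,0.216,0.003,0,0,0,0.04,0.008,0.216,0.003,0,0,0,0.04,0.008,0.216,0.003,0,0,0,0.04,0.008,0.216,0.003,0,0,0,0.04,0.008,0.216,0.003,0,0,0,0.04])

```text
t: 43.22
tool_pos: [0.4436, -0.22, 0.3401]
tcp_rot: [3.141, -0.001, -0.405]
ft_force: [1.2, 0.0, -2.1]
gripper_width: 0.0477
```

```bash
python3 plan.py 0.442 -0.226 0.23 -0.4
```

```text
t 43.22 pos [ 0.4436 -0.22    0.3401] yaw -0.405 w 0.0477 q6 -0.3
shift [0.0008 0.0061 0.1101] turn [ 0.   -0.01 -0.05]
```

Call:
servo_tool(series=[0,0,0.03,0,0,0,0.04,0,0,0.06,0,0,0,0.04,0,0,0.09,0,0,0,0.04,0,0,0.11,0,0,0,0.04,0,0,0.11,0,0,0,0.04])

```text
t: 43.63
tool_pos: [0.4441, -0.2182, 0.2267]
tcp_rot: [-3.14, 0.006, -0.405]
ft_force: [-0.3, 0.1, -2.2]
gripper_width: 0.0478
```

Call:
servo_tool(series=[0,0,0,0,0,0,0.04,0,0,0,0,0,0,0.04])

```text
t: 43.8
tool_pos: [0.4452, -0.2187, 0.231]
tcp_rot: [3.141, -0.002, -0.405]
ft_force: [0.1, 0.4, -1.6]
gripper_width: 0.048
```

```bash
python3 plan.py 0.442 -0.226 0.2015 -0.4;  python3 -c "
from h import *
im=snap('side','s19',3,(200,180,380,340))"
```

```text
t 43.8 pos [ 0.4452 -0.2187  0.231 ] yaw -0.405 w 0.048 q6 -0.29
shift [-0.0002  0.0079  0.0295] turn [ 0.01 -0.02 -0.04]
```

View pics/s19.png

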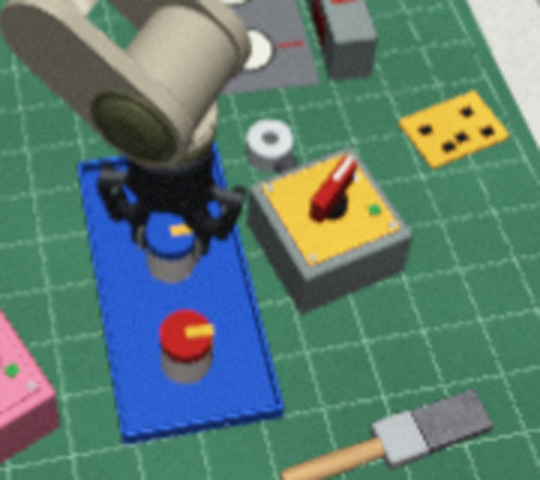

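Call:
servo_tool(series=[0,0.008,0.008,0,0,0,0.04,0,0.008,0.018,0,0,0,0.04,0,0.008,0.029,0,0,0,0.04,0,0.008,0.029,0,0,0,0.04,0,0.008,0.029,0,0,0,0.04])

```text
t: 44.27
tool_pos: [0.4416, -0.2262, 0.2008]
tcp_rot: [3.141, -0.0, -0.405]
ft_force: [-0.7, 0.2, -1.7]
gripper_width: 0.0477
```

Call:
servo_tool(series=[0,0,0,0,0,0,0.085,0,0,0,0,0,0,0.085,0,0,0,0,0,0,0.085,0,0,0,0,0,0,0.085])

```text
t: 44.6
tool_pos: [0.4418, -0.226, 0.201]
tcp_rot: [3.141, -0.001, -0.405]
ft_force: [0.1, 0.0, 0.8]
gripper_width: 0.0851
```

Call:
servo_tool(series=[0,0,-0.03,0,0,0,0.085,0,0,-0.07,0,0,0,0.085,0,0,-0.11,0,0,0,0.085,0,0,-0.15,0,0,0,0.085,0,0,-0.15,0,0,0,0.085])

```text
t: 45.02
tool_pos: [0.4422, -0.226, 0.3579]
tcp_rot: [3.138, -0.013, -0.404]
ft_force: [0.8, -0.0, 0.2]
gripper_width: 0.0849
```

```bash
python3 plan.py 0.5986 0.276 0.335 -0.4
```

```text
t 45.02 pos [ 0.4422 -0.226   0.3579] yaw -0.404 w 0.0849 q6 -0.31
shift [-0.054  -0.5232  0.0201] turn [ 0.04 -0.12 -0.04]
```

Call:
servo_tool(series=[-0.054,-0.523,0.01,0,0,0,0.085,-0.054,-0.523,0.01,0,0,0,0.085,-0.054,-0.523,0.01,0,0,0,0.085,-0.054,-0.523,0.01,0,0,0,0.085,-0.054,-0.523,0.01,0,0,0,0.085])

```text
t: 45.43
tool_pos: [0.5038, -0.025, 0.3466]
tcp_rot: [-3.142, -0.0, -0.405]
ft_force: [1.5, -0.8, -0.3]
gripper_width: 0.0849
```

Call:
servo_tool(series=[-0.033,-0.316,0.006,0,0,0,0.085,-0.033,-0.316,0.006,0,0,0,0.085,-0.033,-0.316,0.006,0,0,0,0.085,-0.033,-0.316,0.006,0,0,0,0.085,-0.033,-0.316,0.006,0,0,0,0.085])

```text
t: 45.85
tool_pos: [0.5655, 0.1742, 0.3426]
tcp_rot: [-3.142, -0.0, -0.405]
ft_force: [1.8, -0.5, 0.5]
gripper_width: 0.0849
```

```bash
python3 plan.py 0.5986 0.276 0.28 -0.4; python3 -c "
from h import *
im=snap('top','t20',3,(120,100,380,270))"
```

```text
t 45.85 pos [0.5655 0.1742 0.3426] yaw -0.405 w 0.0849 q6 0.5
shift [-0.0096 -0.1066  0.0626] turn [-0.   -0.   -0.04]
```

View pics/t20.png

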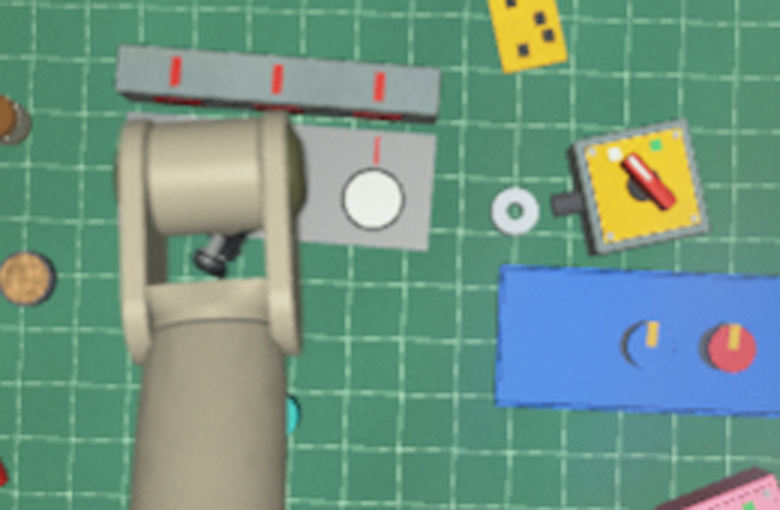

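Call:
servo_tool(series=[-0.01,-0.107,0.02,0,0,0,0.085,-0.01,-0.107,0.04,0,0,0,0.085,-0.01,-0.107,0.062,0,0,0,0.085,-0.01,-0.107,0.062,0,0,0,0.085,-0.01,-0.107,0.062,0,0,0,0.085])

```text
t: 46.32
tool_pos: [0.598, 0.2754, 0.2779]
tcp_rot: [3.139, 0.004, -0.403]
ft_force: [0.3, -0.2, 0.4]
gripper_width: 0.0848
```

Call:
servo_tool(series=[0,0,0,0,0,0,0.085,0,0,0,0,0,0,0.085])

```text
t: 46.48
tool_pos: [0.5985, 0.2732, 0.2823]
tcp_rot: [-3.14, -0.002, -0.406]
ft_force: [0.9, -0.2, 0.4]
gripper_width: 0.0848
```

```bash
python3 plan.py 0.5986 0.276 0.195 -0.4; python3 -c "
from h import *
im=snap('side','s21',3,(200,60,380,220))"
```

```text
t 46.48 pos [0.5985 0.2732 0.2823] yaw -0.406 w 0.0848 q6 0.65
shift [-0.0012 -0.0025  0.0873] turn [-0.01 -0.02 -0.06]
```

View pics/s21.png

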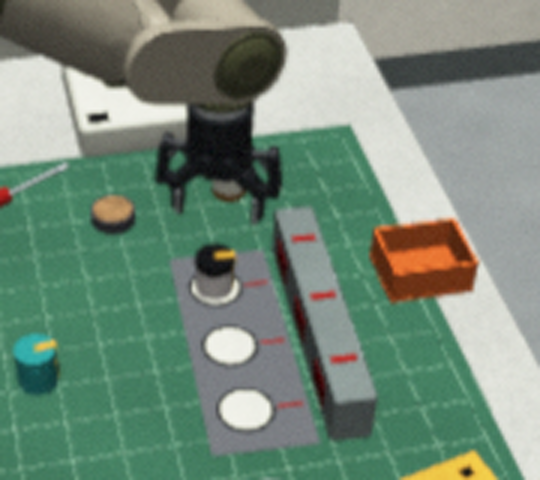

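Call:
servo_tool(series=[-0.001,-0.002,0.03,0,0,0,0.085,-0.001,-0.002,0.06,0,0,0,0.085,-0.001,-0.002,0.088,0,0,0,0.085,-0.001,-0.002,0.088,0,0,0,0.085,-0.001,-0.002,0.088,0,0,0,0.085])

```text
t: 46.95
tool_pos: [0.5985, 0.2757, 0.1933]
tcp_rot: [3.141, 0.0, -0.406]
ft_force: [-0.3, 0.6, 0.8]
gripper_width: 0.0851
```

Call:
servo_tool(series=[0,0,0,0,0,0,0.04,0,0,0,0,0,0,0.04,0,0,0,0,0,0,0.04,0,0,0,0,0,0,0.04,0,0,0,0,0,0,0.04])

```text
t: 47.37
tool_pos: [0.5985, 0.2765, 0.1949]
tcp_rot: [-3.14, -0.003, -0.405]
ft_force: [-1.3, -0.8, 7.7]
gripper_width: 0.0479
```

Call:
servo_tool(series=[0,0,-0.03,0,0,0,0.04,0,0,-0.07,0,0,0,0.04,0,0,-0.11,0,0,0,0.04,0,0,-0.15,0,0,0,0.04,0,0,-0.15,0,0,0,0.04])

```text
t: 47.78
tool_pos: [0.5982, 0.2766, 0.3526]
tcp_rot: [-3.132, -0.013, -0.405]
ft_force: [0.4, 0.3, -0.9]
gripper_width: 0.0481
```

```bash
python3 plan.py 0.442 -0.14 0.34 -0.4
```

```text
t 47.78 pos [0.5982 0.2766 0.3526] yaw -0.405 w 0.0481 q6 0.66
shift [0.0202 0.4446 0.0085] turn [-0.09 -0.12 -0.04]
```

Call:
servo_tool(series=[0.02,0.445,0.005,0,0,0,0.04,0.02,0.445,0.005,0,0,0,0.04,0.02,0.445,0.005,0,0,0,0.04,0.02,0.445,0.005,0,0,0,0.04,0.02,0.445,0.005,0,0,0,0.04])

```text
t: 48.2
tool_pos: [0.5235, 0.0801, 0.3408]
tcp_rot: [-3.141, -0.001, -0.404]
ft_force: [0.8, -0.5, -0.7]
gripper_width: 0.0476
```

Call:
servo_tool(series=[0.011,0.237,0.003,0,0,0,0.04,0.011,0.237,0.003,0,0,0,0.04,0.011,0.237,0.003,0,0,0,0.04,0.011,0.237,0.003,0,0,0,0.04,0.011,0.237,0.003,0,0,0,0.04])

```text
t: 48.62
tool_pos: [0.4505, -0.115, 0.3383]
tcp_rot: [3.141, -0.001, -0.405]
ft_force: [0.5, -1.0, -2.1]
gripper_width: 0.0482
```

```bash
python3 plan.py 0.442 -0.14 0.23 -0.4
```

```text
t 48.62 pos [ 0.4505 -0.115   0.3383] yaw -0.405 w 0.0482 q6 -0.1
shift [0.0019 0.0263 0.1083] turn [ 0.   -0.01 -0.04]
```

Call:
servo_tool(series=[0.002,0.026,0.03,0,0,0,0.04,0.002,0.026,0.06,0,0,0,0.04,0.002,0.026,0.09,0,0,0,0.04,0.002,0.026,0.108,0,0,0,0.04,0.002,0.026,0.108,0,0,0,0.04])

```text
t: 49.03
tool_pos: [0.4426, -0.1382, 0.2272]
tcp_rot: [-3.141, 0.006, -0.405]
ft_force: [-1.0, 0.3, -0.9]
gripper_width: 0.0478
```

Call:
servo_tool(series=[0,0,0,0,0,0,0.04,0,0,0,0,0,0,0.04])

```text
t: 49.2
tool_pos: [0.4437, -0.1384, 0.2311]
tcp_rot: [3.141, -0.002, -0.405]
ft_force: [0.2, -0.1, -1.1]
gripper_width: 0.0479
```

```bash
python3 plan.py 0.442 -0.14 0.1995 -0.4;  python3 -c "
from h import *
im=snap('side','s22',3,(200,180,380,340))"
```

```text
t 49.2 pos [ 0.4437 -0.1384  0.2311] yaw -0.405 w 0.0479 q6 -0.15
shift [-0.001   0.0022  0.0316] turn [ 0.   -0.02 -0.04]
```

View pics/s22.png

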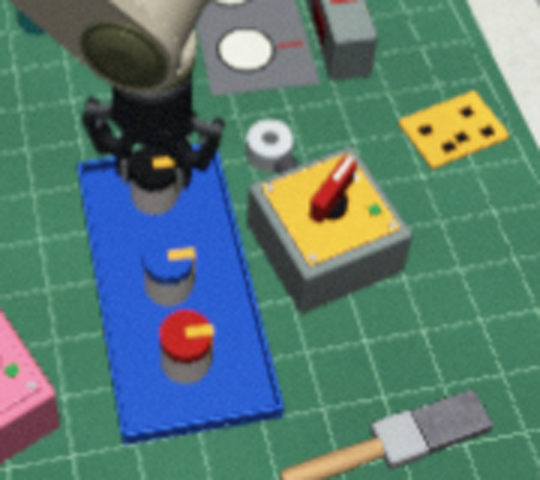

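Call:
servo_tool(series=[0,0.002,0.01,0,0,0,0.04,0,0.002,0.02,0,0,0,0.04,0,0.002,0.031,0,0,0,0.04,0,0.002,0.031,0,0,0,0.04,0,0.002,0.031,0,0,0,0.04])

```text
t: 49.67
tool_pos: [0.4428, -0.1401, 0.1996]
tcp_rot: [3.141, -0.001, -0.405]
ft_force: [0.6, -0.3, -1.7]
gripper_width: 0.048
```

Call:
servo_tool(series=[0,0,0,0,0,0,0.085,0,0,0,0,0,0,0.085,0,0,0,0,0,0,0.085,0,0,0,0,0,0,0.085])

```text
t: 50.0
tool_pos: [0.4426, -0.1401, 0.1992]
tcp_rot: [3.141, -0.001, -0.405]
ft_force: [0.6, -0.2, 0.4]
gripper_width: 0.0853
```

Call:
servo_tool(series=[0,0,-0.03,0,0,0,0.085,0,0,-0.07,0,0,0,0.085,0,0,-0.11,0,0,0,0.085,0,0,-0.15,0,0,0,0.085,0,0,-0.15,0,0,0,0.085])

```text
t: 50.42
tool_pos: [0.443, -0.1402, 0.3558]
tcp_rot: [3.14, -0.013, -0.405]
ft_force: [1.8, 0.9, -0.2]
gripper_width: 0.0852
```

Call:
servo_tool(series=[0,-0.2,0,0,0,0,0.085,0,-0.2,0,0,0,0,0.085,0,-0.2,0,0,0,0,0.085,0,-0.2,0,0,0,0,0.085,0,-0.2,0,0,0,0,0.085])

```text
t: 50.83
tool_pos: [0.5217, 0.0463, 0.3489]
tcp_rot: [-3.141, -0.0, -0.404]
ft_force: [-0.1, -0.9, -0.6]
gripper_width: 0.0852
```

Call:
servo_tool(series=[0,-0.1,0,0,0,0,0.085,0,-0.1,0,0,0,0,0.085,0,-0.1,0,0,0,0,0.085,0,-0.1,0,0,0,0,0.085,0,-0.1,0,0,0,0,0.085])

```text
t: 51.25
tool_pos: [0.5606, 0.1363, 0.3484]
tcp_rot: [3.141, 0.0, -0.403]
ft_force: [-0.5, -0.8, -1.0]
gripper_width: 0.0851
```

```bash
python3 -c "
from h import *
im=snap('side','s23',1.5); im=snap('top','t23',1.5)
for k,v in jars(im).items(): print(k,v)
for a,c,b in blobs(masks(im)['yel'],8):
  if a<90 and 270<c[0]<400 and c[1]>180: print(a,c,ray('top',c,.055))
"
```

```text
red {'p': array([ 0.4399, -0.3109]), 'r': 0.0218, 'yaw': -0.116, 'd': 0.0111, 'px': array([364.2, 212.3]), 'cen': array([ 0.4387, -0.3107], dtype=float32)}
blue {'p': array([ 0.4529, -0.2283]), 'r': 0.0309, 'yaw': -1.638, 'd': 0.0001, 'px': array([337.1, 210.9]), 'cen': array([ 0.4531, -0.2304], dtype=float32)}
black {'p': array([ 0.6086, -0.6523]), 'r': 0.0311, 'yaw': 1.999, 'd': 0.0004, 'px': array([474.1, 164.8]), 'cen': array([ 0.6096, -0.655 ], dtype=float32)}
30 [309.5 210.3] [[ 0.45230534 -0.1430274 ]]
12 [337.1 210.9] [[ 0.45292268 -0.22837774]]
18 [364.2 212.3] [[ 0.4510164  -0.31228051]]
```

View pics/s23.png

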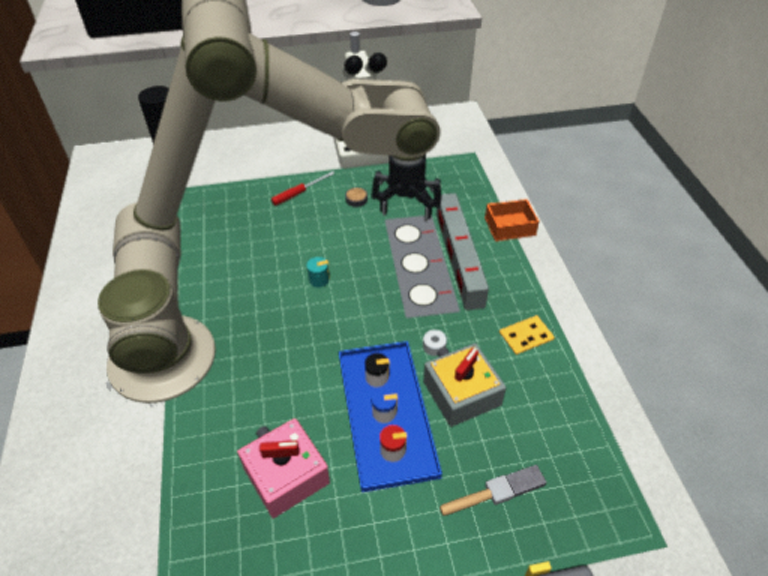

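View pics/t23.png

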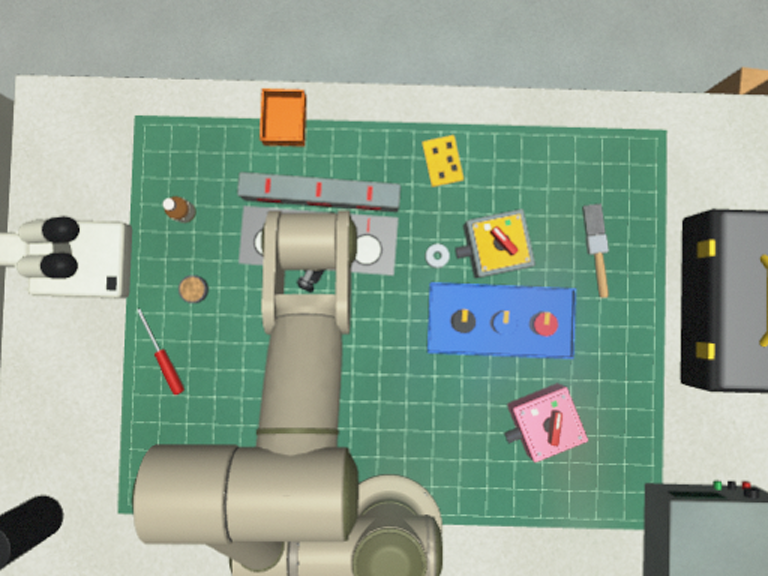

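All three jars stand upright in the tray at picture (463,320), (503,321) and (545,322). The handle points at the white square, the bystanders have not moved, and the robot is clear.

```bash
python3 -c "
from station import finish_job; print(finish_job())"
```

```text
the job is handed in; nothing more can be done
None
```

I did the whole job in the required order, about 51 s of robot time, and handed it in; no verdict was reported. I turned the isolator off and stood the red, blue and black jars on bays 0, 1 and 2. I then switched it on for about two seconds, turned it off again, and moved all three jars into the blue tray.

- **Knocked jar:** the red jar was pushed off bay 0 just before I first tried to switch on. I noticed it in the picture, let go of the handle while it was still off, and put the jar back before switching on.
- **While the isolator was on:** pictures during and at the end of the reading showed all three jars on their discs with stripes parallel to the red ticks.
- **Final check:** the handle points at the white square and the three jars stand upright near the tray's centre line. The bystanders and the turquoise jar look unmoved, and the arm is clear.
- **Checks that disagreed:**
  - After its first placing, the top view put the red jar about 4–5 mm short of where I set it down; after I put it back, the two agreed to within 2 mm.
  - My automatic detector could not find the black jar on the bays or in the tray. It also gave poor fits for the black jar's first pose and for the blue lid against the blue tray. I judged those by eye and by stripe position instead.

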